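# Load and set the pastry filling turntable

## Task

Get the pastry filling turntable ready: first turn it by its knob to the loading mark (0 on its scale at the index line), and with it standing at 0 stack every mould plate on the counter, pocket up and flush, over its two pins, then lower the ribbed cover plate over the pins so that it rests flush on top of the stack. When all are on, turn the turntable until the scale reads 60 degrees at the index line; leave the oil bottle, the jar and the pile of paper bags alone.

Things in the scene. Friction and masses are not known exactly. Their poses are not given: they have to be found in the camera images.
- station: fixed grey base of the turntable, 200 x 200 mm, 26 mm high, origin under its centre on the counter, yaw varies; on its +x side a white pad, 50 mm wide, level with the disc top, bears the black index line. Scale: 13 black lines at the rim of the disc, 0 to 120 in tens, every 30 longer and thicker, a black dot behind the zero line; values grow clockwise round the disc seen from above.
- turntable (a joint): angle of the turntable in rad = scale reading at the index line (0 = zero line at the index, 1.047 = 60 degrees). Grows as the disc turns counter-clockwise seen from above; free from -0.26 to 2.2. Friction (0.25 N m) holds it where it is left.
- bed (a point): centre of the top of the aluminium turntable disc (192 mm across, top 40 mm above the counter), on its axis; the frame turns with the disc: z up, x towards the zero line, y along the two pins. Pins: steel, 12 mm thick, upright, 74 mm high above the disc, the last 8 mm tapered, 54 mm either side of the centre along y.
- knob (a point): centre of the top of the upright black round knob on the disc, 20 mm thick and 45 mm high above the disc, 80 mm from the axis on the side opposite the zero line (disc -x). At reading 0 it is on the robot side of the station. It is fixed to the disc and turns with it.
- mould1: loose aluminium mould plate, 56 mm wide (its x), 140 long (its y), 15 thick, about 0.3 kg; two 14.5 mm through holes on its long centre line, 54 mm either side of the middle; shallow dark round pocket on its top. Lies flat, pocket up. Origin: centre of the underside, z up. May be turned end for end. Three or four are there in a run; absent ones are None.
- mould2: loose aluminium mould plate, 56 mm wide (its x), 140 long (its y), 15 thick, about 0.3 kg; two 14.5 mm through holes on its long centre line, 54 mm either side of the middle; shallow dark round pocket on its top. Lies flat, pocket up. Origin: centre of the underside, z up. May be turned end for end. Three or four are there in a run; absent ones are None.
- mould3: loose aluminium mould plate, 56 mm wide (its x), 140 long (its y), 15 thick, about 0.3 kg; two 14.5 mm through holes on its long centre line, 54 mm either side of the middle; shallow dark round pocket on its top. Lies flat, pocket up. Origin: centre of the underside, z up. May be turned end for end. Three or four are there in a run; absent ones are None.
- mould4: loose aluminium mould plate, 56 mm wide (its x), 140 long (its y), 15 thick, about 0.3 kg; two 14.5 mm through holes on its long centre line, 54 mm either side of the middle; shallow dark round pocket on its top. Lies flat, pocket up. Origin: centre of the underside, z up. May be turned end for end. Three or four are there in a run; absent ones are None.
- cover: loose aluminium cover plate, 56 mm (x) by 140 mm (y) by 10 mm thick, about 0.26 kg, with the same two holes as the mould plates and, on top, a black grip rib 14 mm thick (x), 70 mm long (y), from 10 to 38 mm above the underside. Origin: centre of the underside. It may be turned end for end.
- oil: bystander: amber bottle 64 mm across, 190 mm high, origin at its foot; leave alone
- jar: bystander: lidded jar 72 mm across, 90 mm high, origin at its foot; leave alone
- bags: bystander: pile of brown paper bags 100 x 180 x 50 mm, origin under its centre; leave alone
Mind the look-alikes: they are no part of the job. There is more than one size of the cover; the one meant has the size given above. What is shaped like the mould4 but red is not meant.

How it is judged (in metres and radians):
On the way, in this order (a step that is already met when the one before it is completed fails the run):
1. the turntable stands at 0 (within 3 degrees) (value of joint turntable between -0.0524 and 0.0524 rad), for 0.3 s.
2. every mould plate lies flush on the pins with the cover plate flush on top, the turntable still at 0 (within 5 degrees) (horizontal distance between each of mould1, mould2, mould3, mould4, cover and bed below 0.005 m and angle between each of mould1, mould2, mould3, mould4, cover's own z axis and vertical below 0.04 rad and angle between the y axis of each of mould1, mould2, mould3, mould4, cover and the y axis of bed, either way round below 0.08 rad and (z of mould1 in the frame of bed between -0.0025 and 0.0025 m or z of mould1 in the frame of bed between 0.0125 and 0.0175 m or z of mould1 in the frame of bed between 0.0275 and 0.0325 m or z of mould1 in the frame of bed between 0.0425 and 0.0475 m) and (z of mould2 in the frame of bed between -0.0025 and 0.0025 m or z of mould2 in the frame of bed between 0.0125 and 0.0175 m or z of mould2 in the frame of bed between 0.0275 and 0.0325 m or z of mould2 in the frame of bed between 0.0425 and 0.0475 m) and (z of mould3 in the frame of bed between -0.0025 and 0.0025 m or z of mould3 in the frame of bed between 0.0125 and 0.0175 m or z of mould3 in the frame of bed between 0.0275 and 0.0325 m or z of mould3 in the frame of bed between 0.0425 and 0.0475 m) and (z of mould4 in the frame of bed between -0.0025 and 0.0025 m or z of mould4 in the frame of bed between 0.0125 and 0.0175 m or z of mould4 in the frame of bed between 0.0275 and 0.0325 m or z of mould4 in the frame of bed between 0.0425 and 0.0475 m) and (z of cover in the frame of bed between 0.0425 and 0.0475 m or z of cover in the frame of bed between 0.0575 and 0.0625 m) and value of joint turntable between -0.0873 and 0.0873 rad), for 0.3 s.
At the end, for the whole second after the job is handed in: The scale reads 60 degrees (within 2.5), every mould plate present is over both pins, pocket up, within 5 mm of the axis, level and at its layer height (within 2.5 mm), the cover plate likewise on top of them all, everything still (horizontal distance between each of mould1, mould2, mould3, mould4, cover and bed below 0.005 m and angle between each of mould1, mould2, mould3, mould4, cover's own z axis and vertical below 0.04 rad and angle between the y axis of each of mould1, mould2, mould3, mould4, cover and the y axis of bed, either way round below 0.08 rad and (z of mould1 in the frame of bed between -0.0025 and 0.0025 m or z of mould1 in the frame of bed between 0.0125 and 0.0175 m or z of mould1 in the frame of bed between 0.0275 and 0.0325 m or z of mould1 in the frame of bed between 0.0425 and 0.0475 m) and (z of mould2 in the frame of bed between -0.0025 and 0.0025 m or z of mould2 in the frame of bed between 0.0125 and 0.0175 m or z of mould2 in the frame of bed between 0.0275 and 0.0325 m or z of mould2 in the frame of bed between 0.0425 and 0.0475 m) and (z of mould3 in the frame of bed between -0.0025 and 0.0025 m or z of mould3 in the frame of bed between 0.0125 and 0.0175 m or z of mould3 in the frame of bed between 0.0275 and 0.0325 m or z of mould3 in the frame of bed between 0.0425 and 0.0475 m) and (z of mould4 in the frame of bed between -0.0025 and 0.0025 m or z of mould4 in the frame of bed between 0.0125 and 0.0175 m or z of mould4 in the frame of bed between 0.0275 and 0.0325 m or z of mould4 in the frame of bed between 0.0425 and 0.0475 m) and (z of cover in the frame of bed between 0.0425 and 0.0475 m or z of cover in the frame of bed between 0.0575 and 0.0625 m) and value of joint turntable between 1.0036 and 1.0908 rad and linear speed of each of mould1, mould2, mould3, mould4, cover below 0.02 m/s and velocity of joint turntable between -0.05 and 0.05 rad/s); the robot touches nothing.
It fails at once if the oil bottle is shifted by more than 30 mm (distance of oil from where it was at the start of the episode above 0.03 m).
It fails at once if the jar is shifted by more than 30 mm (distance of jar from where it was at the start of the episode above 0.03 m).
It fails at once if the pile of bags is shifted by more than 30 mm (distance of bags from where it was at the start of the episode above 0.03 m).
Of mould1, mould2, mould3, mould4 only 3 to 4 are there at a start; the rules pass over those that are not, and their reading is None.
At some moment in a run one of mould1, mould2, mould3, mould4, cover may be knocked a few centimetres aside while the robot is not near it.
It also fails if it takes over 210 s, if anything falls off the work surface, if the arm or the gripper's body presses on something with over 40 N, if the wrist force passes 120 N, or if a joint passes its speed limit or range.

## Robot

A 6-joint arm with a two-finger parallel gripper is mounted at the origin on the work surface. World frame = base frame: x ahead of the robot, y to its left, z up, the work surface at z = 0. Lengths are in m, angles in degrees, forces in N, time in s.
With the tool pointing down it reaches from about 0.4 to 0.825 m from the base axis. Payload 7 kg.
Tool frame: the origin (TCP) lies at the very end of the fingers, on their centre line; the grasp point (between the pads) lies 19 mm behind it (ctrl.tcp_to_grasp is the distance from the TCP to the grasp point, in m); z points along the fingers, y is the direction in which the jaws open and shut (so a half turn about z gives the same grasp; the last joint's range is limited). The gripper opens to 88 mm and grips with 3 to 60 N. Pads are 19 mm wide; open, the fingers measure 130 mm over their backs; the gripper's body (78 mm by 193 mm) begins 47 mm behind the grasp point.
Start: joints at [-54.081, 20.546, 0.682, 0, -70.136, -16.507], TCP at [0.224, -0.637, 0.202] pointing down, gripper open.
Joint ranges: [-176.03, 176.03], [-82.01, 121.73], [-58.28, 71.71], [-173.87, 95.51], [-174.79, -0.11], [-173.66, 173.66]. Speed limits (degrees/s): [136.94, 136.94, 172.46, 180, 180, 180].

## Interface

Orientations are given as [roll, pitch, yaw] about the fixed x, y, z axes, in that order (R = Rz(yaw) Ry(pitch) Rx(roll)).
In Python, from plant import ctrl gives the robot as it stands.
- The arm moves only by the tool jog_arm, never from a script. Its argument "commands" is a list of rows, each an object of numbers: "x", "y", "z": the shift along the tool's x, y, z in cm; "roll": the turn about the tool's z in rad. In form: [{"x": .., "y": .., "z": .., "roll": ..}, ...]. A call has 1 to 12 rows; each row shifts and turns the commanded pose from where the row before left it, along the tool's axes as they then stand; what a row does not reach is not made up. A row lasts 1/10 s, in which the tool goes at most 50 mm and 8.59 degrees, less where a joint would pass 70% of its speed; a pose out of reach is approached as far as the arm can. A call is refused whole if a number of a shift passes 5 or a number of a turn 0.15, either way. A call with a gripper value outside its range is refused whole. "gripper" is the finger opening in cm, from 0 to 8.76, set as the call begins (left out, the last holds). The fingers move at their own pace and stop on an object; the grip force is fixed at half the most. Time passes only in rows, so rows that do not move let the fingers close. It gives the time, the measured TCP pose, the force and the opening at its end, in the units of the state.
- ctrl.get_obs(): the state, without advancing time (a new reading comes with each control period).
- ctrl.snapshot(name): name is "scene" or "top" or "wrist"; returns a dict with "image" (420x560x3 uint8, red, green, blue), "mtx" (3x3 intrinsics, pixels), "position" and "orientation" of the camera in the world; the wrist camera has in their place "hand_eye" (4x4, takes a point from camera to tool coordinates, whose origin is the TCP and whose axes are the flange's). Camera axes: x right, y up, looking along -z (the intrinsics and any distortion apply to the point x, -y, -z); pixel columns grow to the right and rows downward; lengths in m; the calibration is good to about 2 mm. A picture is of the moment at which its call begins: read the wrist's pose just before it. There is no depth.
- ctrl.close_job(): hands the job in, once; it reports no verdict.
Trained networks look in the newest picture that a camera, given by its name, has taken for a name from the list of things; names that differ only in an ending like _2 or _b are one class to them, and where a whole thing is asked for, a point or a joint stands for the part that bears it (a point fixed in the world has none). Each returns a list of dicts, best first, with "confidence" (0 to 1); they miss things now and then, are a little off and sometimes report something else, mostly with a low value. They report only what shows in the picture. A call takes as long as a camera call. They do not tell look-alikes from the thing itself.
- ctrl.search_frame(camera, query): "position" ([column, row] as shares, 0 to 1, of the picture: columns of its width, rows of its height, amid what is visible of it).
- ctrl.regions_of(camera, query): "mask" (420x560 bool, what is visible of it) and "position" ([column, row] as shares, 0 to 1, of the picture: columns of its width, rows of its height, amid what is visible of it).
The state is a dict: "clock": time; "joint_pos": joint angles; "qvel": joint speeds; "tau": joint torques, N m; "tool_pos": TCP position; "orientation": TCP orientation; "force": force on the tool from outside, world axes, zero at the start; "moment": the same for the moment, N m; "opening": finger opening in m.
Only numpy, scipy, OpenCV 4.12 (cv2) and the standard library are available. Lean on these libraries where they do the work, as an engineer would, in place of code of your own. Each camera call takes 0.05 s, during which the arm holds its last target.

## Working session

There is one attempt and no reset: what is moved stays moved. The work goes in short steps, Python scripts to look and compute and a tool call to move; the robot and the scene stay as the last step left them, time stands still between calls to the robot, and variables do not carry over. Pictures are saved under pics/ and viewed, and the job is handed in when it is done.

Besides the shell and the picture viewer there is one more tool, called after "Emit:" as a command line: name --argument value ..., lists and objects as JSON in quotes. jog_arm: Moves the arm, as the interface text tells. Its arguments: {"type":"object","properties":{"commands":{"type":"array"},"gripper":{"type":"number"}},"required":["commands"]}

```bash
ls; mkdir -p pics
cat > h.py <<'E'
import numpy as np, cv2, json
from plant import ctrl
from scipy.spatial.transform import Rotation as R
def snap(cam,name):
    o=ctrl.get_obs(); s=ctrl.snapshot(cam)
    cv2.imwrite(f'pics/{name}.png',s['image'][:,:,::-1]); return o,s
E
python3 - <<'E'
from h import *
o,s=snap('top','top0'); print(s['mtx'],s['position'],s['orientation'],[k for k in s])
o,s2=snap('scene','scene0'); print(s2['mtx'],s2['position'],s2['orientation'])
print(o)
E
```

```text
pics
[[530.54535275   0.         281.27292579]
 [  0.         530.54535275 199.17785397]
 [  0.           0.           1.        ]] [ 0.244161   -0.00816234  1.67746325] [  9.61613412  -0.1621781  -89.12207152] ['image', 'mtx', 'position', 'orientation']
[[481.58216244   0.         271.95316974]
 [  0.         481.58216244 208.80841589]
 [  0.           0.           1.        ]] [1.34684277 0.63808929 1.24300581] [ 42.72643399  -0.54585801 127.78383269]
{'clock': 0.05, 'joint_pos': array([-5.40807685e+01,  2.05881280e+01,  6.35268362e-01, -2.02080543e-02,
       -7.01381408e+01, -1.65071408e+01]), 'qvel': array([-0.03284562,  0.06234429,  0.1501057 ,  0.00629173, -0.11437557,
        0.01548003]), 'tau': array([-1.30850840e-03, -5.84672570e+01,  2.94058228e+01,  7.02605724e+00,
        1.02313692e-02, -5.32651597e-05]), 'tool_pos': array([ 0.22413945, -0.63613432,  0.20087115]), 'orientation': array([ 1.79907352e+02, -7.64457780e-03, -1.60594784e+02]), 'force': array([-0.26993162, -0.19702576, -0.16625096]), 'moment': array([ 0.03057876,  0.03850339, -0.03241123]), 'opening': 0.08769417839325548}
```

View pics/top0.png

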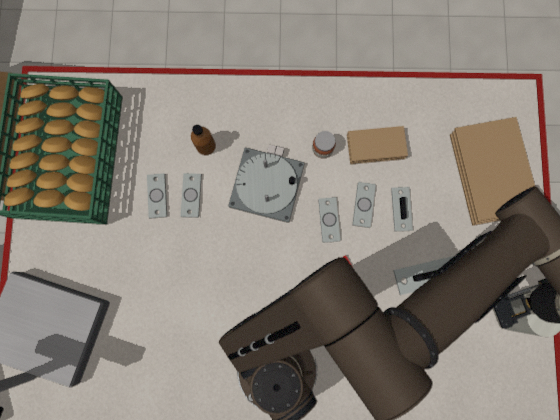

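View pics/scene0.png

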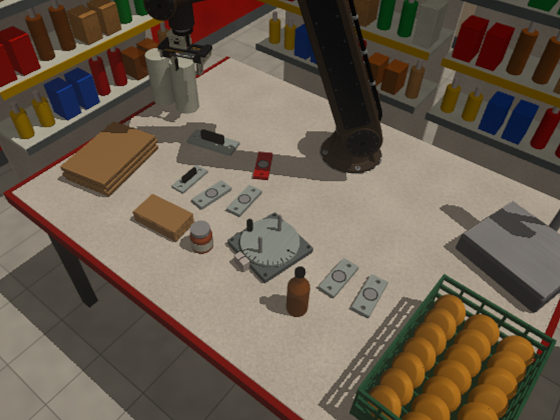

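The top view shows the turntable at about (267,182) with its knob at (292,181). Four grey moulds lie at (157,196), (191,195), (329,220) and (364,205). There is a cover at (402,209), a larger ribbed one at (425,278), and a red look-alike near (347,262).

```bash
cat >> h.py <<'E'
def ray(s,px):
    if 'hand_eye' in s:
        raise 0
    Rm=R.from_euler('xyz',s['orientation'],degrees=True).as_matrix()
    return np.array(s['position']),Rm
def campose(s,o=None):
    if 'hand_eye' in s:
        H=np.array(s['hand_eye']); Rt=R.from_euler('xyz',o['orientation'],degrees=True).as_matrix()
        return Rt@H[:3,3]+np.array(o['tool_pos']), Rt@H[:3,:3]
    return np.array(s['position']),R.from_euler('xyz',s['orientation'],degrees=True).as_matrix()
def p2w(s,px,z,o=None):
    p,Rm=campose(s,o); K=np.array(s['mtx']); px=np.atleast_2d(px).astype(float)
    d=np.c_[(px[:,0]-K[0,2])/K[0,0],-(px[:,1]-K[1,2])/K[1,1],-np.ones(len(px))]@Rm.T
    return p+d*((z-p[2])/d[:,2])[:,None]
def w2p(s,P,o=None):
    p,Rm=campose(s,o); K=np.array(s['mtx']); c=(np.atleast_2d(P)-p)@Rm
    return np.c_[K[0,0]*c[:,0]/-c[:,2]+K[0,2],K[1,1]*-c[:,1]/-c[:,2]+K[1,2]]
def rectw(s,mask,z,o=None):
    c,_=cv2.findContours(mask.astype(np.uint8),cv2.RETR_EXTERNAL,cv2.CHAIN_APPROX_NONE)
    c=max(c,key=cv2.contourArea)[:,0,:]
    w=p2w(s,c,z,o)[:,:2]*1000
    r=cv2.minAreaRect(w.astype(np.float32)); return r
E
python3 - <<'E'
from h import *
o,s=snap('top','top1')
for q,z in [('mould1',.015),('cover',.01),('turntable',.04),('knob',.085),('station',.026),('oil',.0),('jar',.09),('bags',.05)]:
    for d in ctrl.regions_of('top',q):
        px=np.array(d['position'])*[560,420]
        r=rectw(s,d['mask'],z)
        print(q,round(d['confidence'],2),px.round(),p2w(s,px,z)[0,:2].round(3),[np.round(x,1).tolist() for x in r])
im=s['image'][130:300,130:460,::-1]
cv2.imwrite('pics/crop1.png',cv2.resize(im,None,fx=2.4,fy=2.4,interpolation=cv2.INTER_CUBIC))
print(ctrl.get_obs()['clock'])
s=ctrl.snapshot('wrist'); print(s['hand_eye'],s['mtx'])
E
```

```text
mould1 0.97 [365. 206.] [ 0.507 -0.276] [[512.8, -270.9], [57.6, 141.4], 82.5]
mould1 0.8 [329. 218.] [ 0.467 -0.16 ] [[463.1, -160.0], [141.1, 57.2], 5.4]
mould1 0.76 [156. 196.] [0.531 0.391] [[531.1, 387.7], [141.8, 58.9], 5.3]
mould1 0.71 [191. 195.] [0.536 0.278] [[533.7, 278.9], [139.9, 57.5], 2.3]
cover 0.9 [402. 209.] [ 0.501 -0.391] [[501.7, -389.9], [140.9, 61.6], 3.3]
cover 0.62 [414. 275.] [ 0.295 -0.426] [[292.4, -460.6], [79.9, 189.3], 14.7]
turntable 0.92 [265. 183.] [0.571 0.043] [[571.8, 40.3], [189.2, 189.0], 0.9]
turntable 0.73 [365. 205.] [ 0.507 -0.27 ] [[511.2, -266.4], [59.4, 139.9], 83.7]
knob 0.67 [264. 185.] [0.556 0.044] [[562.8, 39.1], [184.0, 183.9], 0.9]
station 0.62 [267. 185.] [0.57  0.037] [[574.6, 40.7], [190.8, 190.5], 0.9]
station 0.57 [267. 187.] [0.563 0.039] [[584.3, 38.0], [207.5, 233.4], 76.0]
oil 0.69 [365. 204.] [ 0.518 -0.277] [[516.1, -273.2], [58.2, 144.8], 82.0]
oil 0.56 [203. 139.] [0.724 0.252] [[721.4, 250.7], [110.8, 66.4], 33.2]
jar 0.82 [326. 146.] [ 0.682 -0.144] [[686.1, -136.1], [67.8, 85.7], 64.2]
bags 0.78 [375. 144.] [ 0.703 -0.304] [[699.3, -308.7], [108.9, 186.2], 6.5]
0.55
[[ 7.84117890e-04  9.67031878e-01  2.54654142e-01  6.93615840e-02]
 [ 9.99999522e-01 -9.06939942e-04  3.64896168e-04  4.17828955e-05]
 [ 5.83822239e-04  2.54653734e-01 -9.67032127e-01 -1.82273179e-01]
 [ 0.00000000e+00  0.00000000e+00  0.00000000e+00  1.00000000e+00]] [[329.44442314   0.         273.69207293]
 [  0.         329.44442314 206.70538335]
 [  0.           0.           1.        ]]
```

View pics/crop1.png

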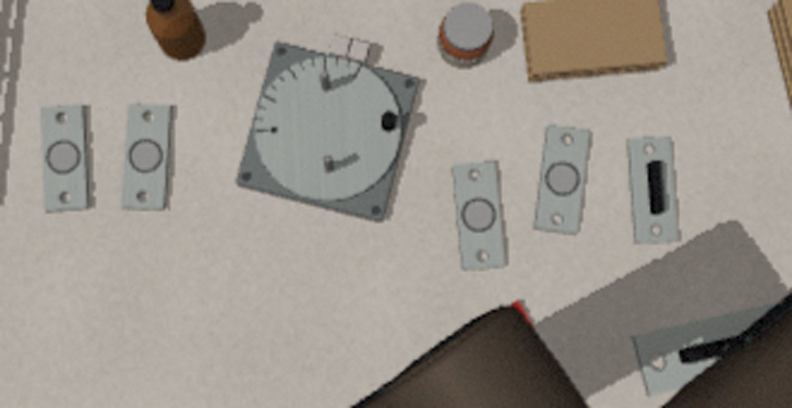

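Run:
```python
from h import *
o,s=snap('top','top2')
f=lambda x,y:np.array([x,y])/2.4+130
c=np.array([.5718,.0403])
for n,px,z in [('knob',(389,120),.085),('dot',(274,129),.04),('idx',(351,47),.04),('pinT1',(324,81),.114),('pinT2',(328,162),.114),('c',(323,130),.04)]:
    w=p2w(s,f(*px),z)[0,:2]; print(n,w.round(4),np.degrees(np.arctan2(*(w-c)[::-1])).round(1),np.linalg.norm(w-c).round(3))
```

```text
knob [ 0.5741 -0.0407] -88.4 0.081
dot [0.569  0.1089] 92.3 0.069
idx [0.6814 0.0099] -15.5 0.114
pinT1 [0.6169 0.0423] 2.6 0.045
pinT2 [0.5135 0.0352] -175.0 0.059
c [0.5687 0.0447] 125.5 0.005
```

```bash
cat >> h.py <<'E'
def go(x,y,z,yaw=None,o=None):
    o=o or ctrl.get_obs(); Rt=R.from_euler('xyz',o['orientation'],degrees=True).as_matrix()
    d=(np.array([x,y,z])-o['tool_pos'])@Rt*100
    cy=np.degrees(np.arctan2(Rt[1,0],Rt[0,0])); out='shift cm %.2f %.2f %.2f'%tuple(d)
    if yaw is not None: out+=' roll %.3f'%-np.radians((yaw-cy+180)%360-180)
    print(out,'yaw %.2f j6 %.1f clk %.2f tilt'%(cy,o['joint_pos'][5],o['clock']),(Rt[:2,2]*1000).round(1))
E
python3 - <<'E'
from h import *
go(.574,-.04,.2,-88)
E
```

```text
shift cm -52.81 44.65 0.18 roll -1.267 yaw -160.59 j6 -16.5 clk 0.65 tilt [ 0.  -0.1]
```

Emit:
jog_arm --commands '[{"x": -3.8,"y": 3.2},{"x": -3.8,"y": 3.2},{"x": -3.8,"y": 3.2},{"x": -3.8,"y": 3.2},{"x": -3.8,"y": 3.2},{"x": -3.8,"y": 3.2},{"x": -3.8,"y": 3.2},{"x": -3.8,"y": 3.2},{"x": -3.8,"y": 3.2},{"x": -3.8,"y": 3.2},{"x": -3.8,"y": 3.2},{"x": -3.8,"y": 3.2}]'

```text
validation failed for argument at $.co...
```

Emit:
jog_arm --commands '[{"x": -2.4,"y": 2},{"x": -2.4,"y": 2},{"x": -2.4,"y": 2},{"roll": -0.14},{"roll": -0.14},{"roll": -0.14},{"roll": -0.14},{"roll": -0.14},{"roll": -0.14},{"roll": -0.14},{"roll": -0.14},{"roll": -0.14}]'

```text
validation failed for argument at $.co...
```

Run:
```python
from h import *
o,s=snap('wrist','w1')
go(.574,-.04,.2,-88)
```

```text
shift cm -52.81 44.65 0.18 roll -1.267 yaw -160.59 j6 -16.5 clk 0.70 tilt [ 0.  -0.1]
```

View pics/w1.png

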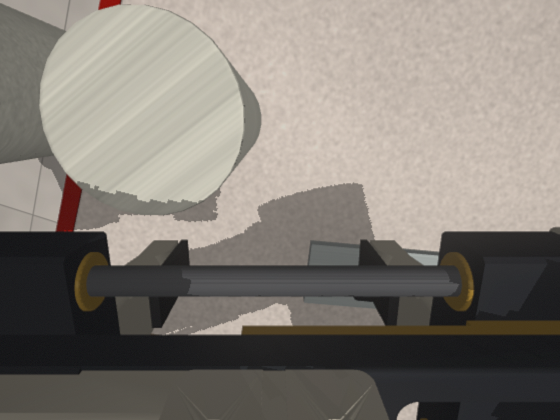

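Emit:
jog_arm --commands '[{"x": -3.8,"y": 3.2,"z": 0,"roll": 0},{"x": -3.8,"y": 3.2,"z": 0,"roll": 0},{"x": -3.8,"y": 3.2,"z": 0,"roll": 0},{"x": -3.8,"y": 3.2,"z": 0,"roll": 0},{"x": -3.8,"y": 3.2,"z": 0,"roll": 0},{"x": -3.8,"y": 3.2,"z": 0,"roll": 0},{"x": -3.8,"y": 3.2,"z": 0,"roll": 0},{"x": -3.8,"y": 3.2,"z": 0,"roll": 0},{"x": -3.8,"y": 3.2,"z": 0,"roll": 0},{"x": -3.8,"y": 3.2,"z": 0,"roll": 0}]'

```text
clock: 1.7
tool_pos: [0.4771, -0.2066, 0.2023]
orientation: [-180.0, 0.1, -160.6]
force: [1.0, -0.3, 0.0]
opening: 0.0874
```

Run:
```python
from h import *
go(.574,-.04,.2,-88)
```

```text
shift cm -14.67 12.49 0.24 roll -1.267 yaw -160.58 j6 -68.8 clk 1.70 tilt [ 1.1 -0.1]
```

Emit:
jog_arm --commands '[{"x": -3.7,"y": 3.1,"z": 0,"roll": 0},{"x": -3.7,"y": 3.1,"z": 0,"roll": 0},{"x": -3.7,"y": 3.1,"z": 0,"roll": 0},{"x": -3.6,"y": 3.2,"z": 0,"roll": 0},{"x": 0,"y": 0,"z": 0,"roll": -0.14},{"x": 0,"y": 0,"z": 0,"roll": -0.14},{"x": 0,"y": 0,"z": 0,"roll": -0.14},{"x": 0,"y": 0,"z": 0,"roll": -0.14},{"x": 0,"y": 0,"z": 0,"roll": -0.14},{"x": 0,"y": 0,"z": 0,"roll": -0.14},{"x": 0,"y": 0,"z": 0,"roll": -0.14},{"x": 0,"y": 0,"z": 0,"roll": -0.14}]'

```text
clock: 2.9
tool_pos: [0.5735, -0.0418, 0.2019]
orientation: [-180.0, 0.0, -96.1]
force: [0.3, 0.1, 0.4]
opening: 0.0877
```

Run:
```python
from h import *
go(.574,-.04,.2,-88)
snap('wrist','w2')
```

```text
shift cm -0.18 -0.04 0.19 roll -0.141 yaw -96.08 j6 -21.4 clk 2.90 tilt [0.2 0. ]
```

View pics/w2.png

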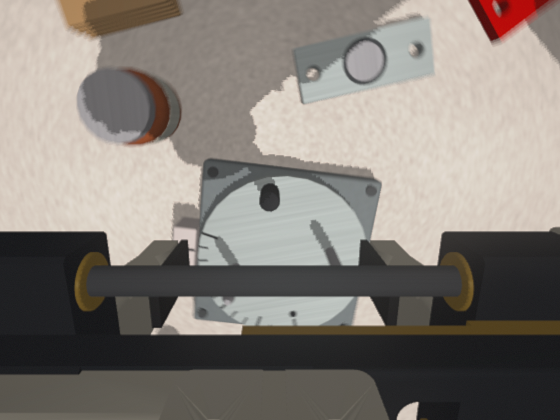

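Run:
```python
from h import *
o,s=snap('wrist','w3')
print(p2w(s,(270,203),.085,o),p2w(s,(268,191),.045,o))
print(w2p(s,[[.574,-.04,.085],[.574,-.04,.04],[.572,.04,.04]],o))
cv2.imwrite('pics/w3c.png',cv2.resize(s['image'][150:340,170:400,::-1],None,fx=3,fy=3,interpolation=cv2.INTER_CUBIC))
```

```text
[[ 0.57663441 -0.03564234  0.085     ]] [[ 0.57881883 -0.03879828  0.045     ]]
[[272.34467692 198.22600001]
 [272.46036477 188.48836192]
 [281.16463494 257.65162098]]
```

View pics/w3c.png

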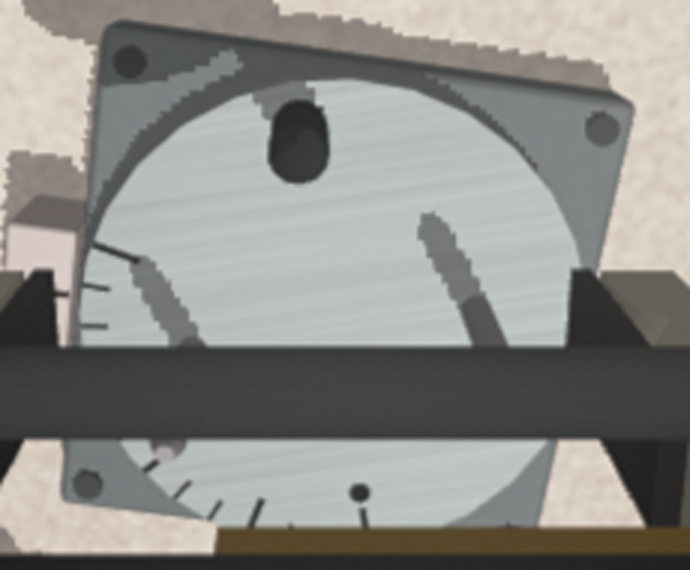

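Emit:
jog_arm --commands '[{"x": 0,"y": 0,"z": 0,"roll": -0.14},{"x": -0.4,"y": 0.3,"z": 0,"roll": 0},{"x": 0,"y": 0,"z": 3,"roll": 0},{"x": 0,"y": 0,"z": 3,"roll": 0},{"x": 0,"y": 0,"z": 3,"roll": 0},{"x": 0,"y": 0,"z": 3,"roll": 0},{"x": 0,"y": 0,"z": 1.5,"roll": 0},{"x": 0,"y": 0,"z": 1,"roll": 0},{"x": 0,"y": 0,"z": 0,"roll": 0}]'

```text
clock: 3.9
tool_pos: [0.5696, -0.0379, 0.0557]
orientation: [179.9, -0.0, -88.6]
force: [-0.2, -1.1, 0.2]
opening: 0.0871
```

Emit:
jog_arm --commands '[{"x": 0,"y": 0,"z": 0,"roll": 0},{"x": 0,"y": 0,"z": 0,"roll": 0},{"x": 0,"y": 0,"z": 0,"roll": 0},{"x": 0,"y": 0,"z": 0,"roll": 0},{"x": 0,"y": 0,"z": 0,"roll": 0},{"x": 0,"y": 0,"z": 0,"roll": 0},{"x": 0,"y": 0,"z": 0,"roll": 0},{"x": 0,"y": 0,"z": 0,"roll": 0}]' --gripper 1.5

```text
clock: 4.7
tool_pos: [0.5713, -0.0379, 0.057]
orientation: [-179.9, -0.0, -88.4]
force: [4.3, -2.0, -1.8]
opening: 0.0292
```

Run:
```python
from h import *
go(.577,-.037,.055,-88)
o=ctrl.get_obs(); print(o['tool_pos'],o['force'],o['opening'])
```

```text
shift cm -0.07 -0.57 0.20 roll -0.007 yaw -88.38 j6 -14.2 clk 4.70 tilt [ 1.8 -0.1]
[ 0.57134733 -0.03788181  0.05702182] [ 4.29945903 -1.99885811 -1.75550771] 0.029159981345492605
```

Emit:
jog_arm --commands '[{"x": 0,"y": -0.3,"z": 0,"roll": 0},{"x": 0,"y": -0.2,"z": 0,"roll": 0},{"x": 0,"y": 0,"z": 0,"roll": 0},{"x": 0,"y": 0,"z": 0,"roll": 0},{"x": 0,"y": 0,"z": 0,"roll": 0},{"x": 0,"y": 0,"z": 0,"roll": 0}]'

```text
clock: 5.3
tool_pos: [0.5752, -0.0379, 0.0569]
orientation: [180.0, -0.0, -88.4]
force: [-2.5, -1.5, 4.5]
opening: 0.0176
```

Run:
```python
from h import *
go(.577,-.037,.055,-88)
o=ctrl.get_obs(); print(o['tool_pos'],o['force'],o['opening'])
o,s=snap('top','t3')
cv2.imwrite('pics/t3c.png',cv2.resize(s['image'][130:250,200:360,::-1],None,fx=4,fy=4,interpolation=cv2.INTER_CUBIC))
```

```text
shift cm -0.08 -0.18 0.19 roll -0.007 yaw -88.40 j6 -14.1 clk 5.30 tilt [-0.2 -0.2]
[ 0.57518846 -0.03786701  0.05689649] [-2.48938183 -1.52137129  4.5002557 ] 0.017559272298628307
```

View pics/t3c.png

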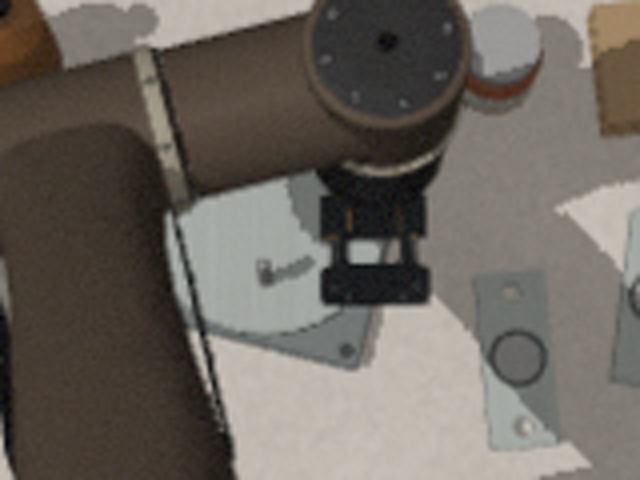

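Run:
```python
from h import *
o,s=snap('wrist','w4'); print(o['opening'])
cv2.imwrite('pics/w4c.png',cv2.resize(s['image'][130:340,130:420,::-1],None,fx=2.6,fy=2.6,interpolation=cv2.INTER_CUBIC))
```

```text
0.017796754739415183
```

View pics/w4c.png

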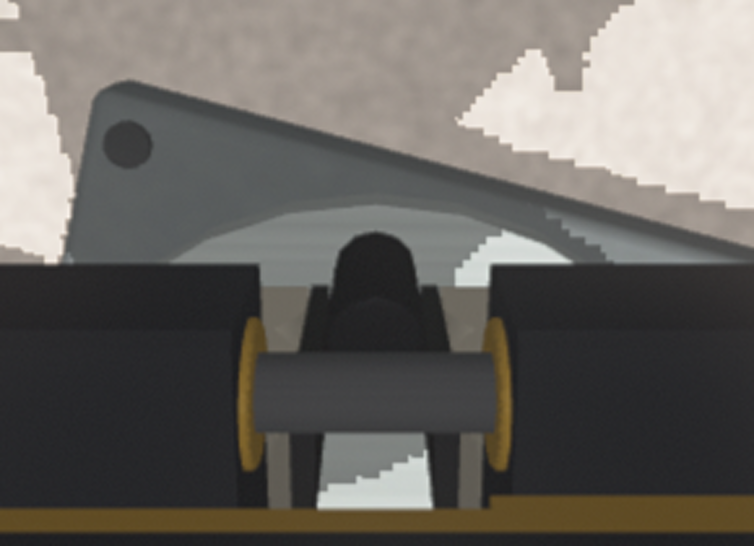

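Run:
```python
from h import *
o,s=snap('wrist','w5')
P=o['tool_pos']; 
for dz in (.0,.019,.028):
  print(dz,((w2p(s,[P+[0,0,dz],P+[0,-.0095,dz],P+[0,.01,dz]],o)-130)*2.6).round())
print(p2w(s,np.array((375,300))/2.6+130,.085,o),p2w(s,np.array((375,323))/2.6+130,.085,o),)
# bolts
print(p2w(s,np.array((127,144))/2.6+130,.026,o))
```

```text
0.0 [[370. 288.]
 [371. 248.]
 [369. 329.]]
0.019 [[370. 321.]
 [371. 278.]
 [368. 366.]]
0.028 [[369. 339.]
 [371. 294.]
 [368. 386.]]
[[ 0.57433112 -0.04610971  0.085     ]] [[ 0.57419239 -0.04136094  0.085     ]]
[[ 0.6373768  -0.06323764  0.026     ]]
```

Run:
```python
from h import *
import pickle
# w3 pose: rebuild from known obs: tool pos (.5735,-.0418,.2019) approx -> use printed pose
o={'tool_pos':np.array([.5735,-.0418,.2019]),'orientation':[180,0,-96.08]}
s=ctrl.snapshot('wrist')
f=lambda x,y:np.array([x/3+170,y/3+150])
b=p2w(s,[f(129,61),f(601,128),f(87,484)],.026,o); print(b.round(4))
print('centre',(b[1]+b[2])/2, 'side',np.linalg.norm(b[0]-b[1]),np.linalg.norm(b[0]-b[2]))
v=b[0]-b[2]; v2=b[1]-b[0]
print('dirs',np.degrees(np.arctan2(v[1],v[0])),np.degrees(np.arctan2(v2[1],v2[0])))
# index line
print('idx',p2w(s,f(62,293),.04,o))
```

```text
[[ 0.6366 -0.064   0.026 ]
 [ 0.4664 -0.0209  0.026 ]
 [ 0.6801  0.1062  0.026 ]]
centre [0.57327157 0.04268214 0.026     ] side 0.1756047587201367 0.17570142212919618
dirs -104.3313846820633 165.77477792185317
idx [[0.67184299 0.01743354 0.04      ]]
```

Emit:
jog_arm --commands '[{"x": -0.04,"y": 0.8,"z": 0,"roll": 0.1},{"x": -0.04,"y": 0.8,"z": 0,"roll": 0.1},{"x": -0.04,"y": 0.8,"z": 0,"roll": 0.1},{"x": -0.04,"y": 0.8,"z": 0,"roll": 0.1},{"x": -0.04,"y": 0.8,"z": 0,"roll": 0.1},{"x": -0.04,"y": 0.8,"z": 0,"roll": 0.1},{"x": 0,"y": 0,"z": 0,"roll": 0}]'

```text
clock: 6.2
tool_pos: [0.5292, -0.0245, 0.0569]
orientation: [180.0, 0.0, -122.8]
force: [-3.1, 0.8, 4.6]
opening: 0.0175
```

```bash
cat >> h.py <<'E'
C=np.array([.573,.0425])
def knobpos():
    o=ctrl.get_obs(); r=o['tool_pos'][:2]-C
    print('R %.4f ang %.2f yaw %.2f open %.4f'%(np.hypot(*r),np.degrees(np.arctan2(r[1],r[0])),o['orientation'][2],o['opening']),o['force'].round(1),o['tool_pos'].round(4),o['clock'])
E
python3 -c "
from h import *
knobpos()"
```

```text
R 0.0801 ang -123.14 yaw -122.84 open 0.0175 [-3.1  0.8  4.6] [ 0.5292 -0.0245  0.0569] 6.2
```

Emit:
jog_arm --commands '[{"x": -0.04,"y": 0.8,"z": 0,"roll": 0.1},{"x": -0.04,"y": 0.8,"z": 0,"roll": 0.1},{"x": -0.04,"y": 0.8,"z": 0,"roll": 0.1},{"x": -0.04,"y": 0.8,"z": 0,"roll": 0.1},{"x": -0.04,"y": 0.8,"z": 0,"roll": 0.1},{"x": -0.04,"y": 0.8,"z": 0,"roll": 0.1},{"x": -0.04,"y": 0.8,"z": 0,"roll": 0.1},{"x": -0.04,"y": 0.8,"z": 0,"roll": 0.1},{"x": -0.04,"y": 0.8,"z": 0,"roll": 0.1},{"x": -0.04,"y": 0.8,"z": 0,"roll": 0.1},{"x": -0.04,"y": 0.8,"z": 0,"roll": 0.1},{"x": -0.04,"y": 0.8,"z": 0,"roll": 0.1}]'

```text
clock: 7.4
tool_pos: [0.494, 0.0583, 0.0568]
orientation: [-179.9, -0.1, 168.4]
force: [-2.8, -1.4, 7.2]
opening: 0.0173
```

```bash
python3 -c "
from h import *
knobpos()"
```

```text
R 0.0806 ang 168.69 yaw 168.44 open 0.0173 [-2.8 -1.4  7.2] [0.494  0.0583 0.0568] 7.4
```

Emit:
jog_arm --commands '[{"x": -0.01,"y": 0.38,"z": 0,"roll": 0.047},{"x": 0,"y": 0,"z": 0,"roll": 0},{"x": 0,"y": 0,"z": 0,"roll": 0}]'

```text
clock: 7.7
tool_pos: [0.495, 0.0626, 0.0568]
orientation: [180.0, -0.1, 166.0]
force: [-4.9, 4.0, 7.7]
opening: 0.0174
```

```bash
python3 -c "
from h import *
knobpos()"
```

```text
R 0.0806 ang 165.57 yaw 165.98 open 0.0174 [-4.9  4.   7.7] [0.495  0.0626 0.0568] 7.7
```

Emit:
jog_arm --commands '[{"x": 0,"y": 0,"z": 0,"roll": 0},{"x": 0,"y": 0,"z": 0,"roll": 0},{"x": 0,"y": 0,"z": 0,"roll": 0},{"x": 0,"y": 0,"z": -2,"roll": 0},{"x": 0,"y": 0,"z": -4,"roll": 0},{"x": 0,"y": 0,"z": -5,"roll": 0},{"x": 0,"y": 0,"z": -5,"roll": 0},{"x": 0,"y": 0,"z": -5,"roll": 0}]' --gripper 5

```text
clock: 8.5
tool_pos: [0.495, 0.0618, 0.2687]
orientation: [180.0, -0.0, 165.8]
force: [1.2, 0.7, -0.7]
opening: 0.05
```

Emit:
jog_arm --commands '[{"x": 0,"y": 0,"z": 0,"roll": -0.143},{"x": 0,"y": 0,"z": 0,"roll": -0.143},{"x": 0,"y": 0,"z": 0,"roll": -0.143},{"x": 0,"y": 0,"z": 0,"roll": -0.143},{"x": 0,"y": 0,"z": 0,"roll": -0.143},{"x": 0,"y": 0,"z": 0,"roll": -0.143},{"x": 0,"y": 0,"z": 0,"roll": -0.143},{"x": 0,"y": 0,"z": 0,"roll": -0.143},{"x": 0,"y": 0,"z": 0,"roll": -0.143},{"x": 0,"y": 0,"z": 0,"roll": -0.143},{"x": 0,"y": 0,"z": 0,"roll": -0.143}]'

```text
clock: 9.6
tool_pos: [0.4954, 0.0621, 0.2664]
orientation: [180.0, -0.0, -103.7]
force: [0.6, 0.3, -0.4]
opening: 0.0496
```

```bash
python3 -c "
from h import *
go(.590,.11,.2,-104.3)"
```

```text
shift cm -6.90 -8.06 6.64 roll 0.010 yaw -103.70 j6 -43.4 clk 9.60 tilt [-0.5 -0.1]
```

Emit:
jog_arm --commands '[{"x": -3.4,"y": -4,"z": 0,"roll": 0.01},{"x": -3.5,"y": -4,"z": 3,"roll": 0},{"x": 0,"y": 0,"z": 3.6,"roll": 0},{"x": 0,"y": 0,"z": 0,"roll": 0},{"x": 0,"y": 0,"z": 0,"roll": 0}]'

```text
clock: 10.1
tool_pos: [0.5789, 0.1031, 0.2061]
orientation: [179.9, -0.1, -104.6]
force: [-0.5, -0.4, 1.6]
opening: 0.0499
```

```bash
python3 -c "
from h import *
go(.590,.11,.2,-104.3)
o,s=snap('wrist','w6'); np.savez('w6.npz',p=o['tool_pos'],r=o['orientation'])
print(w2p(s,[[*C,.04]],o))
cv2.imwrite('pics/w6c.png',cv2.resize(s['image'][0:260,140:420,::-1],None,fx=2.3,fy=2.3,interpolation=cv2.INTER_CUBIC))
"
```

```text
shift cm -0.95 -0.90 0.61 roll -0.006 yaw -104.63 j6 -43.8 clk 10.10 tilt [-1.7 -1.5]
[[263.24563788 129.15910847]]
```

View pics/w6c.png

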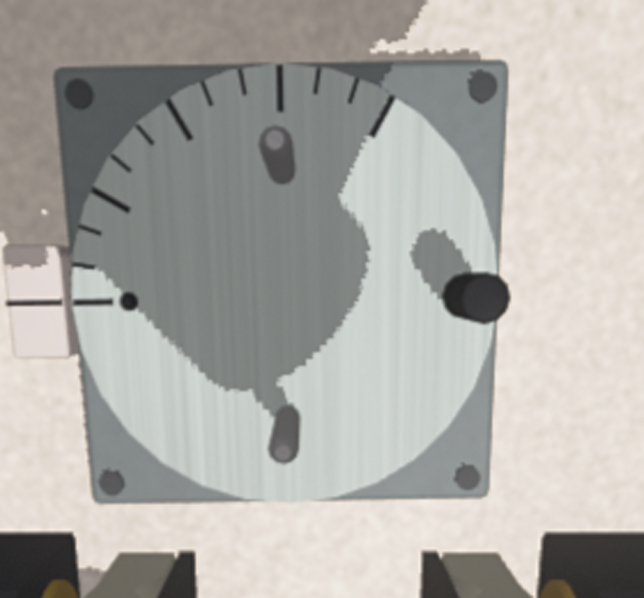

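```bash
python3 -c "
from h import *
d=np.load('w6.npz'); o={'tool_pos':d['p'],'orientation':d['r']}; s=ctrl.snapshot('wrist')
f=lambda l:np.array(l)/2.3+[140,0]
b=p2w(s,f([(79,94),(483,86),(467,476),(112,482)]),.026,o)[:,:2]; print(b.round(4),b.mean(0),(b[0]+b[2])/2,(b[1]+b[3])/2)
for z,l in ((.114,[(275,139),(283,453)]),):
  t=p2w(s,f(l),z,o)[:,:2]; v=t[0]-t[1]; print(t.round(4),t.mean(0),np.linalg.norm(v),np.degrees(np.arctan2(*v[::-1])))
k=p2w(s,f([(487,298)]),.085,o)[:,:2]; print('knob',k)
v=p2w(s,f([(8,302),(62,302),(112,301),(129,301)]),.04,o)[:,:2]; print(v.round(4))
"
```

```text
[[ 0.6374 -0.0631]
 [ 0.466  -0.0219]
 [ 0.508   0.1489]
 [ 0.6788  0.1075]] [0.57255061 0.04283207] [0.57270369 0.04287726] [0.57239752 0.04278689]
[[ 0.5598 -0.0093]
 [ 0.5853  0.0957]] [0.57258765 0.04318435] 0.10807216687596644 -103.63597442028878
knob [[0.49468592 0.06210385]]
[[0.693  0.0135]
 [0.6696 0.0196]
 [0.6478 0.0248]
 [0.6404 0.0267]]
```

```bash
sed -i 's/^C=.*/C=np.array([.5725,.043])/' h.py
python3 -c "
from h import *
go(.603,.284,.2,-175.5)"
```

```text
shift cm -18.04 2.32 0.87 roll 1.237 yaw -104.64 j6 -43.8 clk 10.20 tilt [2.8 0.7]
```

Emit:
jog_arm --commands '[{"x": -4.5,"y": 0.6,"z": 0,"roll": 0},{"x": -4.5,"y": 0.6,"z": 0,"roll": 0},{"x": -4.5,"y": 0.6,"z": 0,"roll": 0},{"x": -4.5,"y": 0.5,"z": 0,"roll": 0},{"x": 0,"y": 0,"z": 0,"roll": 0.138},{"x": 0,"y": 0,"z": 0,"roll": 0.138},{"x": 0,"y": 0,"z": 0,"roll": 0.138},{"x": 0,"y": 0,"z": 0,"roll": 0.138},{"x": 0,"y": 0,"z": 0,"roll": 0.138},{"x": 0,"y": 0,"z": 0,"roll": 0.138},{"x": 0,"y": 0,"z": 0,"roll": 0.138},{"x": 0,"y": 0,"z": 0,"roll": 0.138}]' --gripper 7.5

```text
clock: 11.4
tool_pos: [0.6031, 0.2838, 0.2094]
orientation: [179.9, 0.2, -168.2]
force: [-0.3, -0.0, -0.9]
opening: 0.075
```

Emit:
jog_arm --commands '[{"x": 0,"y": 0,"z": 0,"roll": 0.138},{"x": 0,"y": 0,"z": 0,"roll": 0},{"x": 0,"y": 0,"z": 0,"roll": 0}]'

```text
clock: 11.7
tool_pos: [0.6029, 0.2838, 0.2082]
orientation: [179.9, 0.1, -175.6]
force: [0.5, 0.6, -0.2]
opening: 0.0749
```

```bash
cat >> h.py <<'E'
def look(name,z=.015):
    o,s=snap('wrist',name)
    best=[]
    for d in ctrl.regions_of('wrist','mould1'):
        px=np.array(d['position'])*[560,420]
        r=rectw(s,d['mask'],z,o)
        print(round(d['confidence'],2),px.round(),[np.round(x,1).tolist() for x in r])
    go(*o['tool_pos'],o=o)
    np.savez(name+'.npz',p=o['tool_pos'],r=o['orientation'],im=s['image'],K=s['mtx'],H=s['hand_eye'])
def load(name):
    d=np.load(name+'.npz'); return {'tool_pos':d['p'],'orientation':d['r']},{'mtx':d['K'],'hand_eye':d['H'],'image':d['im']}
E
python3 -c "
from h import *
look('w7')
o,s=load('w7')
cv2.imwrite('pics/w7c.png',cv2.resize(s['image'][0:260,140:420,::-1],None,fx=2.3,fy=2.3,interpolation=cv2.INTER_CUBIC))
"
```

```text
0.73 [373. 121.] [[531.9, 391.2], [140.4, 60.1], 5.6]
0.57 [278. 118.] [[535.7, 283.6], [57.7, 140.0], 88.7]
shift cm 0.00 0.00 0.00 yaw -175.58 j6 -127.5 clk 11.70 tilt [2.3 1.7]
```

View pics/w7c.png

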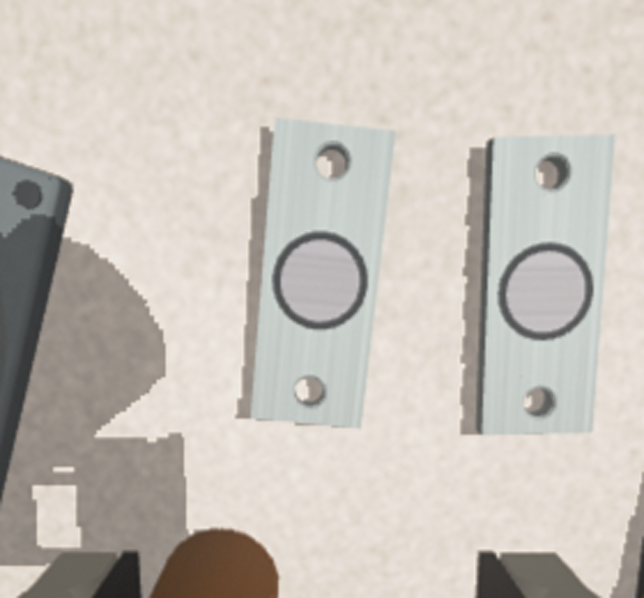

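```bash
cat >> h.py <<'E'
def plate(name,h1,h2,z=.015,fx=2.3,off=(140,0)):
    o,s=load(name); t=p2w(s,np.array([h1,h2])/fx+np.array(off),z,o)[:,:2]; v=t[0]-t[1]
    m=t.mean(0); a=np.degrees(np.arctan2(v[1],v[0])); print('plate centre',m.round(4),'len %.4f'%np.linalg.norm(v),'ang %.2f'%a); return m,a
E
python3 -c "
from h import *
m,a=plate('w7',(333,161),(309,390)); 
plate('w7',(552,172),(539,402))
go(*m,.1,a)
"
```

```text
plate centre [0.5356 0.2846] len 0.1068 ang 178.53
plate centre [0.5326 0.393 ] len 0.1075 ang -174.25
shift cm 6.70 0.59 10.73 roll 0.102 yaw -175.65 j6 -127.6 clk 11.80 tilt [1.2 1. ]
```

Emit:
jog_arm --commands '[{"x": 3.3,"y": 0.3,"z": 0,"roll": 0.05},{"x": 3.3,"y": 0.3,"z": 2,"roll": 0.05},{"x": 0,"y": 0,"z": 4,"roll": 0},{"x": 0,"y": 0,"z": 5,"roll": 0},{"x": 0,"y": 0,"z": 4,"roll": 0},{"x": 0,"y": 0,"z": 0,"roll": 0},{"x": 0,"y": 0,"z": 0,"roll": 0}]'

```text
clock: 12.5
tool_pos: [0.5368, 0.2865, 0.0569]
orientation: [-179.9, -0.0, 178.5]
force: [0.2, 0.1, 0.3]
opening: 0.075
```

```bash
python3 -c "
from h import *
go(.5356,.2846,.004,178.53)
"
```

```text
shift cm 0.12 -0.19 5.29 roll 0.000 yaw 178.54 j6 -138.0 clk 12.50 tilt [-0.1 -1.1]
```

Emit:
jog_arm --commands '[{"x": 0.12,"y": -0.19,"z": 2,"roll": 0},{"x": 0,"y": 0,"z": 2.3,"roll": 0},{"x": 0,"y": 0,"z": 0.9,"roll": 0},{"x": 0,"y": 0,"z": 0,"roll": 0},{"x": 0,"y": 0,"z": 0,"roll": 0}]'

```text
clock: 13.0
tool_pos: [0.5363, 0.2855, 0.006]
orientation: [179.9, 0.1, 178.5]
force: [-0.0, 0.3, 1.2]
opening: 0.0749
```

Emit:
jog_arm --commands '[{"x": 0,"y": 0,"z": 0,"roll": 0},{"x": 0,"y": 0,"z": 0,"roll": 0},{"x": 0,"y": 0,"z": 0,"roll": 0},{"x": 0,"y": 0,"z": 0,"roll": 0},{"x": 0,"y": 0,"z": 0,"roll": 0},{"x": 0,"y": 0,"z": 0,"roll": 0}]' --gripper 4.5

```text
clock: 13.6
tool_pos: [0.5351, 0.2846, 0.0042]
orientation: [-180.0, -0.0, 178.4]
force: [-0.4, -0.0, 0.6]
opening: 0.0453
```

```bash
python3 -c "
from h import *
go(.5356,.2846,.004,178.53)
"
```

```text
shift cm -0.05 0.00 0.02 roll -0.002 yaw 178.44 j6 -138.0 clk 13.60 tilt [-0.1 -0.1]
```

```bash
python3 -c "
from h import *
look('w8')
print(ctrl.get_obs()['opening'])
"
```

```text
0.89 [274. 203.] [[505.6, 284.6], [56.4, 78.7], 88.6]
0.7 [468. 169.] [[503.4, 386.7], [82.3, 62.4], 4.8]
shift cm 0.00 0.00 0.00 yaw 178.44 j6 -138.0 clk 13.60 tilt [-0.1 -0.1]
0.0453756449095519
```

View pics/w8.png

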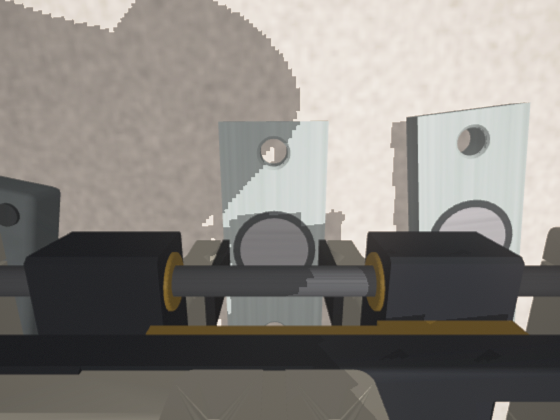

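Emit:
jog_arm --commands '[{"x": 0,"y": 0,"z": 0,"roll": 0},{"x": 0,"y": 0,"z": 0,"roll": 0},{"x": 0,"y": 0,"z": 0,"roll": 0},{"x": 0,"y": 0,"z": 0,"roll": 0}]' --gripper 3

```text
clock: 14.1
tool_pos: [0.5351, 0.2846, 0.0042]
orientation: [-180.0, -0.0, 178.4]
force: [-0.3, 0.4, -0.5]
opening: 0.0301
```

```bash
python3 -c "
from h import *
look('w9')
print(ctrl.get_obs()['opening'])
"
```

```text
0.86 [273. 196.] [[505.1, 285.1], [56.2, 78.6], 88.7]
0.68 [474. 180.] [[506.9, 387.1], [89.3, 62.5], 5.5]
shift cm 0.00 0.00 0.00 yaw 178.44 j6 -138.0 clk 14.10 tilt [-0. -0.]
0.03024489617596761
```

View pics/w9.png

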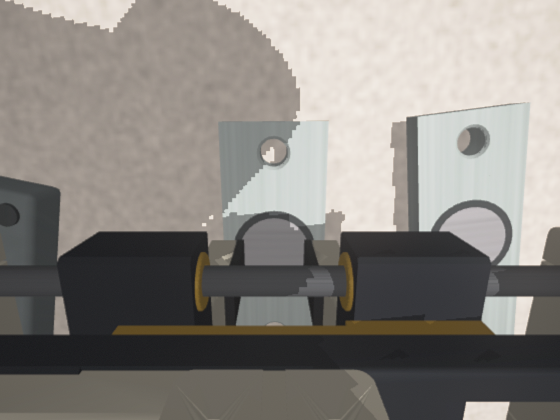

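```bash
python3 -c "
from h import *
a=load('w8')[1]['image'][200:340,150:400,::-1]; b=load('w9')[1]['image'][200:340,150:400,::-1]
g=cv2.resize(np.vstack([a,b]),None,fx=2.1,fy=2.1,interpolation=cv2.INTER_CUBIC); g=np.clip(g.astype(float)*1.6,0,255)
cv2.imwrite('pics/w89.png',g)
"
```

```text
[ WARN:0@0.634] global loadsave.cpp:1063 imwrite_ Unsupported depth image for selected encoder is fallbacked to CV_8U.
```

View pics/w89.png

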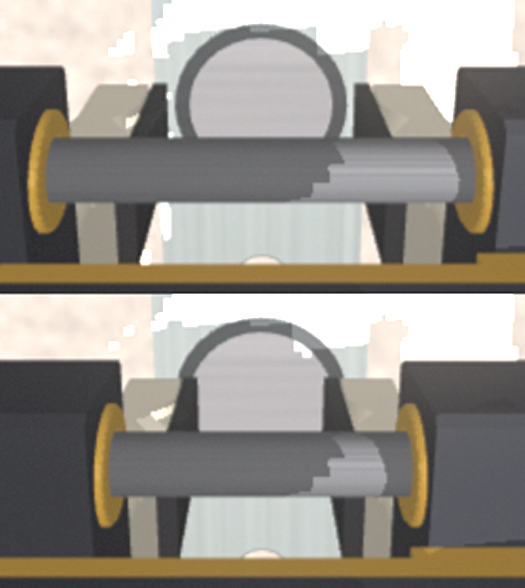

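The fingers closed over the plate without touching it. In the picture the fingertips sit about 20–25 mm above the reported TCP. I'll open and feel downward in small steps.

Emit:
jog_arm --commands '[{"x": 0,"y": 0,"z": 0,"roll": 0},{"x": 0,"y": 0,"z": 0,"roll": 0},{"x": 0,"y": 0,"z": 0,"roll": 0},{"x": 0,"y": 0,"z": 0,"roll": 0},{"x": 0,"y": 0,"z": 0,"roll": 0},{"x": 0,"y": 0,"z": 0.3,"roll": 0},{"x": 0,"y": 0,"z": 0.3,"roll": 0},{"x": 0,"y": 0,"z": 0,"roll": 0}]' --gripper 7.5

```text
clock: 15.0
tool_pos: [0.5348, 0.2843, -0.0025]
orientation: [-180.0, -0.0, 178.4]
force: [1.2, 0.5, -0.8]
opening: 0.075
```

```bash
python3 -c "
from h import *
look('w10')
o=ctrl.get_obs();print(o['opening'],o['tool_pos'],o['force'])
a=load('w10')[1]['image'][150:340,130:420,::-1]
cv2.imwrite('pics/w10c.png',cv2.convertScaleAbs(cv2.resize(a,None,fx=2.6,fy=2.6,interpolation=cv2.INTER_CUBIC),alpha=1.5))
"
```

```text
0.86 [474. 168.] [[497.5, 386.1], [70.2, 62.4], 5.8]
shift cm 0.00 0.00 0.00 yaw 178.43 j6 -138.0 clk 15.00 tilt [-0.8 -0.7]
0.07485341502750302 [ 0.53502784  0.28451514 -0.00204376] [ 0.48387661 -0.05515104 -0.66320729]
```

View pics/w10c.png

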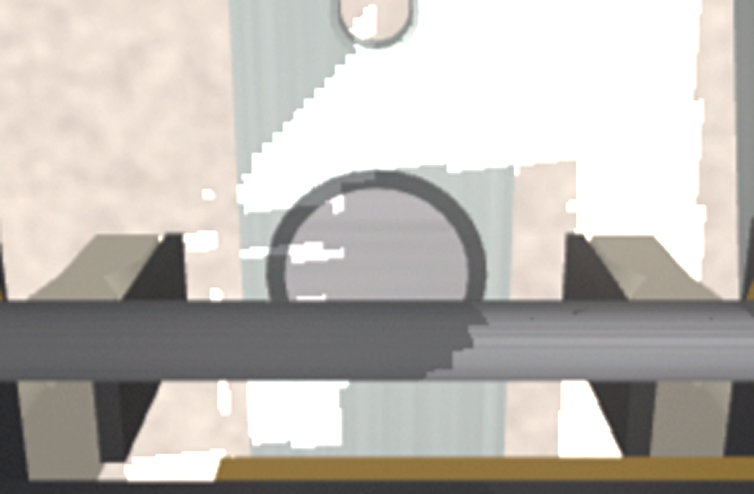

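Still no contact at z = -2 mm. From the projected finger gap, the tips sit about 23 mm behind the reported TCP, so I'll go down to about -19 mm while watching force.

Emit:
jog_arm --commands '[{"x": 0,"y": 0,"z": 0.4,"roll": 0},{"x": 0,"y": 0,"z": 0.4,"roll": 0},{"x": 0,"y": 0,"z": 0.3,"roll": 0},{"x": 0,"y": 0,"z": 0,"roll": 0}]'

```text
clock: 15.5
tool_pos: [0.5348, 0.2843, -0.0135]
orientation: [-180.0, -0.0, 178.4]
force: [-0.7, -0.2, 0.0]
opening: 0.0747
```

Emit:
jog_arm --commands '[{"x": 0,"y": 0,"z": 0.3,"roll": 0},{"x": 0,"y": 0,"z": 0.2,"roll": 0},{"x": 0,"y": 0,"z": 0,"roll": 0}]'

```text
clock: 15.8
tool_pos: [0.535, 0.2845, -0.0181]
orientation: [-180.0, -0.0, 178.4]
force: [-0.5, 0.9, 1.1]
opening: 0.0747
```

Tips are at about 5 mm now. Closing.

Emit:
jog_arm --commands '[{"x": 0,"y": 0,"z": 0,"roll": 0},{"x": 0,"y": 0,"z": 0,"roll": 0},{"x": 0,"y": 0,"z": 0,"roll": 0},{"x": 0,"y": 0,"z": 0,"roll": 0},{"x": 0,"y": 0,"z": 0,"roll": 0}]' --gripper 4.5

```text
clock: 16.3
tool_pos: [0.5352, 0.2847, -0.0177]
orientation: [180.0, 0.0, 178.4]
force: [-0.3, -0.1, 1.3]
opening: 0.0557
```

Emit:
jog_arm --commands '[{"x": 0,"y": 0,"z": -1,"roll": 0},{"x": 0,"y": 0,"z": -2,"roll": 0},{"x": 0,"y": 0,"z": -3,"roll": 0},{"x": 0,"y": 0,"z": -4,"roll": 0},{"x": 0,"y": 0,"z": -4,"roll": 0},{"x": 0,"y": 0,"z": -2,"roll": 0}]'

```text
clock: 16.9
tool_pos: [0.5362, 0.2853, 0.1467]
orientation: [179.8, 0.2, 178.5]
force: [0.2, -0.4, -2.0]
opening: 0.0556
```

```bash
python3 -c "
from h import *
go(*C,.14,-103.6)
print(ctrl.get_obs()['opening'],ctrl.get_obs()['force'])
snap('wrist','w11')
"
```

```text
shift cm -4.28 -24.13 0.62 roll -1.360 yaw 178.46 j6 -138.0 clk 16.90 tilt [3.8 2.9]
0.05564873720577649 [ 0.16062395 -0.42445124 -1.99066432]
```

View pics/w11.png

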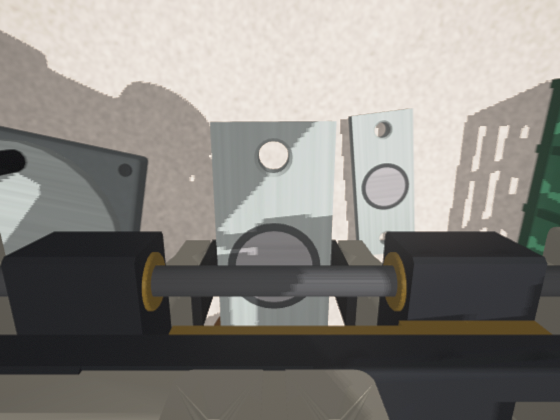

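```bash
cat >> h.py <<'E'
def toolpt(s,px,zt):
    H=np.array(s['hand_eye']);K=np.array(s['mtx']);px=np.atleast_2d(px).astype(float)
    d=np.c_[(px[:,0]-K[0,2])/K[0,0],-(px[:,1]-K[1,2])/K[1,1],-np.ones(len(px))]@H[:3,:3].T
    return H[:3,3]+d*((zt-H[2,3])/d[:,2])[:,None]
E
python3 -c "
from h import *
s=ctrl.snapshot('wrist')
print(toolpt(s,[(273.5,155.5),(212,122),(335,122)],-.0327).round(4))
"
```

```text
[[ 0.0538 -0.0004 -0.0327]
 [ 0.0684 -0.0275 -0.0327]
 [ 0.0684  0.0266 -0.0327]]
```

Emit:
jog_arm --commands '[{"x": -0.8,"y": -4.8,"z": 0,"roll": 0},{"x": -0.8,"y": -4.8,"z": 0,"roll": 0},{"x": -0.8,"y": -4.8,"z": 0,"roll": 0},{"x": -0.9,"y": -4.8,"z": 0,"roll": 0},{"x": -0.9,"y": -4.8,"z": 0,"roll": 0},{"x": 0,"y": 0,"z": 0,"roll": -0.136},{"x": 0,"y": 0,"z": 0,"roll": -0.136},{"x": 0,"y": 0,"z": 0,"roll": -0.136},{"x": 0,"y": 0,"z": 0,"roll": -0.136},{"x": 0,"y": 0,"z": 0,"roll": -0.136},{"x": 0,"y": 0,"z": 0,"roll": -0.136},{"x": 0,"y": 0,"z": 0,"roll": -0.136}]'

```text
clock: 18.2
tool_pos: [0.5695, 0.0433, 0.1411]
orientation: [179.9, -0.1, -126.7]
force: [0.7, 0.6, -2.5]
opening: 0.056
```

Emit:
jog_arm --commands '[{"x": 0,"y": 0,"z": 0,"roll": -0.136},{"x": 0,"y": 0,"z": 0,"roll": -0.136},{"x": 0,"y": 0,"z": 0,"roll": -0.136},{"x": 0,"y": 0,"z": 0,"roll": 0},{"x": 0,"y": 0,"z": 0,"roll": 0}]'

```text
clock: 18.7
tool_pos: [0.57, 0.0434, 0.1415]
orientation: [179.9, -0.0, -103.9]
force: [-0.0, -0.1, -2.1]
opening: 0.0554
```

```bash
python3 -c "
from h import *
go(*C,.14,-103.6)
"
```

```text
shift cm -0.02 -0.26 0.15 roll -0.005 yaw -103.88 j6 -37.8 clk 18.70 tilt [-1.3 -0.2]
```

Emit:
jog_arm --commands '[{"x": 0,"y": -0.26,"z": 1.5,"roll": -0.005},{"x": 0,"y": 0,"z": 2,"roll": 0},{"x": 0,"y": 0,"z": 0,"roll": 0},{"x": 0,"y": 0,"z": 0,"roll": 0},{"x": 0,"y": 0,"z": 0,"roll": 0}]'

```text
clock: 19.2
tool_pos: [0.5737, 0.0431, 0.1081]
orientation: [-179.9, 0.0, -103.4]
force: [-0.5, -0.2, -2.1]
opening: 0.0555
```

```bash
python3 -c "
from h import *
go(*C,.085,-103.6)
s=ctrl.snapshot('wrist'); cv2.imwrite('pics/w12.png',s['image'][:,:,::-1])
"
```

```text
shift cm 0.04 0.12 2.31 roll 0.004 yaw -103.40 j6 -37.2 clk 19.20 tilt [1.1 0.2]
```

View pics/w12.png

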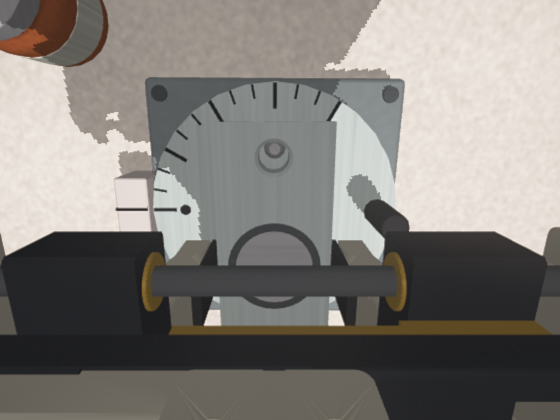

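Emit:
jog_arm --commands '[{"x": 0,"y": 0.1,"z": 0.3,"roll": 0},{"x": 0,"y": 0,"z": 0.3,"roll": 0},{"x": 0,"y": 0,"z": 0.3,"roll": 0},{"x": 0,"y": 0,"z": 0,"roll": 0},{"x": 0,"y": 0,"z": 0,"roll": 0}]'

```text
clock: 19.75
tool_pos: [0.5721, 0.0431, 0.0981]
orientation: [180.0, -0.0, -103.4]
force: [-0.2, -0.6, -2.3]
opening: 0.0556
```

```bash
python3 -c "
from h import *
for i in range(3): go(*C,.085,-103.6); s=ctrl.snapshot('wrist')
cv2.imwrite('pics/w13.png',cv2.resize(s['image'][100:230,200:350,::-1],None,fx=4,fy=4,interpolation=cv2.INTER_CUBIC))
"
```

```text
shift cm 0.00 -0.04 1.31 roll 0.004 yaw -103.35 j6 -37.2 clk 19.75 tilt [-0.3 -0.2]
shift cm 0.01 -0.03 1.32 roll 0.004 yaw -103.35 j6 -37.2 clk 19.80 tilt [-0.  -0.1]
shift cm 0.01 -0.03 1.32 roll 0.004 yaw -103.35 j6 -37.2 clk 19.85 tilt [ 0.1 -0. ]
```

View pics/w13.png

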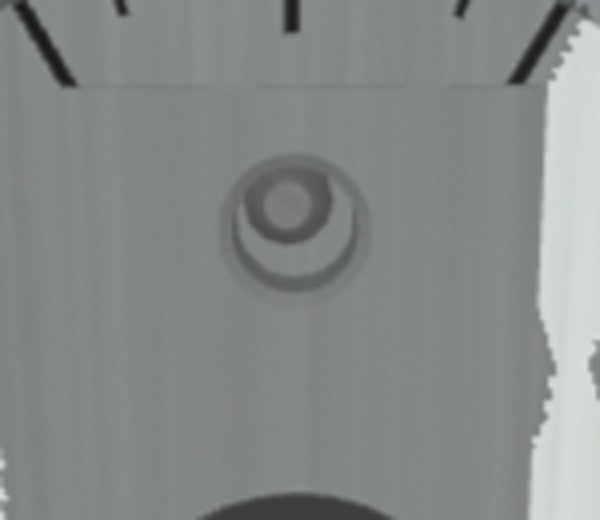

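```bash
python3 -c "
from h import *
o=ctrl.get_obs();s=ctrl.snapshot('wrist')
print('pin',toolpt(s,[(200+288/4,100+204/4)],-(.114-o['tool_pos'][2])).round(4))
print('hole top',toolpt(s,[(200+295/4,100+230/4)],-.0327).round(4))
"
```

```text
pin [[ 0.054  -0.0002 -0.0157]]
hole top [[ 0.0526  0.0007 -0.0327]]
```

Emit:
jog_arm --commands '[{"x": 0.05,"y": -0.04,"z": 0.2,"roll": 0},{"x": 0,"y": 0,"z": 0.2,"roll": 0},{"x": 0,"y": 0,"z": 0.2,"roll": 0},{"x": 0,"y": 0,"z": 0.2,"roll": 0},{"x": 0,"y": 0,"z": 0.2,"roll": 0},{"x": 0,"y": 0,"z": 0,"roll": 0}]'

```text
clock: 20.55
tool_pos: [0.5727, 0.0425, 0.0881]
orientation: [-180.0, -0.0, -103.3]
force: [0.9, -1.6, -1.7]
opening: 0.0554
```

```bash
python3 -c "
from h import *
go(*C,.0223,-103.6);print(ctrl.get_obs()['force'],ctrl.get_obs()['moment'])
"
```

```text
shift cm -0.04 0.03 6.58 roll 0.004 yaw -103.34 j6 -37.1 clk 20.55 tilt [ 0.4 -0.2]
[ 0.92209148 -1.62534588 -1.65927464] [-0.25547558 -0.22536327 -0.09048633]
```

Emit:
jog_arm --commands '[{"x": 0,"y": 0,"z": 0.5,"roll": 0},{"x": 0,"y": 0,"z": 0.5,"roll": 0},{"x": 0,"y": 0,"z": 0.8,"roll": 0},{"x": 0,"y": 0,"z": 0.8,"roll": 0},{"x": 0,"y": 0,"z": 0.8,"roll": 0},{"x": 0,"y": 0,"z": 0.8,"roll": 0}]'

```text
clock: 21.15
tool_pos: [0.573, 0.0424, 0.0457]
orientation: [-179.9, 0.0, -103.4]
force: [3.9, -4.3, 0.4]
opening: 0.0554
```

Emit:
jog_arm --commands '[{"x": 0,"y": 0,"z": 0.8,"roll": 0},{"x": 0,"y": 0,"z": 0.6,"roll": 0},{"x": 0,"y": 0,"z": 0.4,"roll": 0},{"x": 0,"y": 0,"z": 0.2,"roll": 0},{"x": 0,"y": 0,"z": 0,"roll": 0},{"x": 0,"y": 0,"z": 0,"roll": 0}]'

```text
clock: 21.75
tool_pos: [0.5728, 0.0425, 0.0256]
orientation: [-180.0, -0.0, -103.4]
force: [3.3, -4.2, -0.4]
opening: 0.0554
```

Emit:
jog_arm --commands '[{"x": 0,"y": 0,"z": 0.15,"roll": 0},{"x": 0,"y": 0,"z": 0.15,"roll": 0},{"x": 0,"y": 0,"z": 0,"roll": 0}]'

```text
clock: 22.05
tool_pos: [0.5728, 0.0425, 0.0227]
orientation: [-180.0, 0.0, -103.4]
force: [3.9, -3.4, -1.0]
opening: 0.0554
```

Emit:
jog_arm --commands '[{"x": 0,"y": 0,"z": 0.1,"roll": 0},{"x": 0,"y": 0,"z": 0,"roll": 0}]'

```text
clock: 22.25
tool_pos: [0.5728, 0.0426, 0.0223]
orientation: [-180.0, 0.0, -103.3]
force: [3.0, -4.1, 3.2]
opening: 0.0555
```

Emit:
jog_arm --commands '[{"x": 0,"y": 0,"z": 0,"roll": 0},{"x": 0,"y": 0,"z": 0,"roll": 0},{"x": 0,"y": 0,"z": 0,"roll": 0}]' --gripper 6.8

```text
clock: 22.55
tool_pos: [0.5716, 0.0428, 0.0216]
orientation: [179.9, -0.0, -103.3]
force: [0.7, 0.1, 0.3]
opening: 0.0671
```

Emit:
jog_arm --commands '[{"x": 0,"y": 0,"z": -2,"roll": 0},{"x": 0,"y": 0,"z": -4,"roll": 0},{"x": 0,"y": 0,"z": -5,"roll": 0},{"x": 0,"y": 0,"z": -5,"roll": 0},{"x": -3.5,"y": 0,"z": -2,"roll": 0},{"x": -4,"y": 0,"z": 0,"roll": 0},{"x": 0,"y": 0,"z": 0,"roll": 0}]'

```text
clock: 23.25
tool_pos: [0.5906, 0.1193, 0.2026]
orientation: [-179.9, 0.1, -103.2]
force: [-0.9, -0.2, -0.7]
opening: 0.0678
```

```bash
python3 -c "
from h import *
look('w14',.055)
o,s=load('w14')
cv2.imwrite('pics/w14c.png',cv2.resize(s['image'][0:260,140:420,::-1],None,fx=2.3,fy=2.3,interpolation=cv2.INTER_CUBIC))
"
```

```text
0.88 [274. 103.] [[572.2, 43.3], [138.8, 55.8], 76.8]
shift cm 0.00 0.00 0.00 yaw -103.21 j6 -43.1 clk 23.25 tilt [1.4 1.6]
```

View pics/w14c.png

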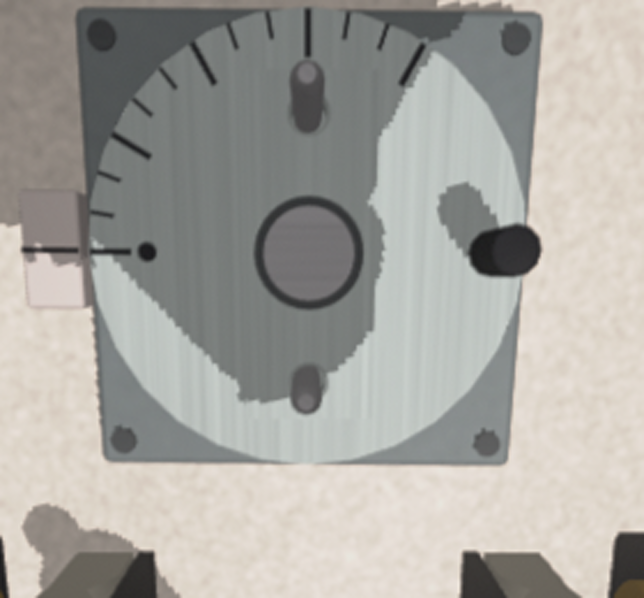

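```bash
sed -i 's/^C=.*/C=np.array([.573,.0427])/' h.py; python3 -c "
from h import *
go(.601,.4,.2,-174.3)
"
```

```text
shift cm -27.87 5.35 0.14 roll 1.240 yaw -103.26 j6 -43.0 clk 23.35 tilt [-1.4 -0.2]
```

Emit:
jog_arm --commands '[{"x": -4.6,"y": 0.9,"z": -0.3,"roll": 0},{"x": -4.6,"y": 0.9,"z": 0,"roll": 0},{"x": -4.6,"y": 0.9,"z": 0,"roll": 0},{"x": -4.6,"y": 0.9,"z": 0,"roll": 0},{"x": -4.6,"y": 0.9,"z": 0,"roll": 0},{"x": -4.6,"y": 0.9,"z": 0,"roll": 0},{"x": 0,"y": 0,"z": 0,"roll": 0.138},{"x": 0,"y": 0,"z": 0,"roll": 0.138},{"x": 0,"y": 0,"z": 0,"roll": 0.138},{"x": 0,"y": 0,"z": 0,"roll": 0.138},{"x": 0,"y": 0,"z": 0,"roll": 0.138},{"x": 0,"y": 0,"z": 0,"roll": 0.138}]' --gripper 7.5

```text
clock: 24.55
tool_pos: [0.6007, 0.3953, 0.2044]
orientation: [-180.0, -0.1, -151.2]
force: [-0.7, -0.1, 0.1]
opening: 0.0751
```

Emit:
jog_arm --commands '[{"x": 0,"y": 0,"z": 0,"roll": 0.138},{"x": 0,"y": 0,"z": 0,"roll": 0.138},{"x": 0,"y": 0,"z": 0,"roll": 0.138},{"x": 0,"y": 0,"z": 0,"roll": 0},{"x": 0,"y": 0,"z": 0,"roll": 0}]'

```text
clock: 25.05
tool_pos: [0.6009, 0.3958, 0.2047]
orientation: [-180.0, -0.0, -174.3]
force: [-0.3, 0.2, 0.2]
opening: 0.0749
```

```bash
python3 -c "
from h import *
look('w15')
o,s=load('w15')
cv2.imwrite('pics/w15c.png',cv2.resize(s['image'][0:260,140:420,::-1],None,fx=2.3,fy=2.3,interpolation=cv2.INTER_CUBIC))
"
```

```text
0.76 [276. 118.] [[533.3, 392.8], [140.6, 57.4], 5.4]
0.72 [ 15. 139.] [[583.2, 107.6], [38.6, 157.4], 83.8]
0.48 [  1. 139.] [[591.7, 91.6], [8.6, 60.1], 83.8]
shift cm 0.00 0.00 0.00 yaw -174.31 j6 -133.1 clk 25.05 tilt [-0.8 -0.7]
```

View pics/w15c.png

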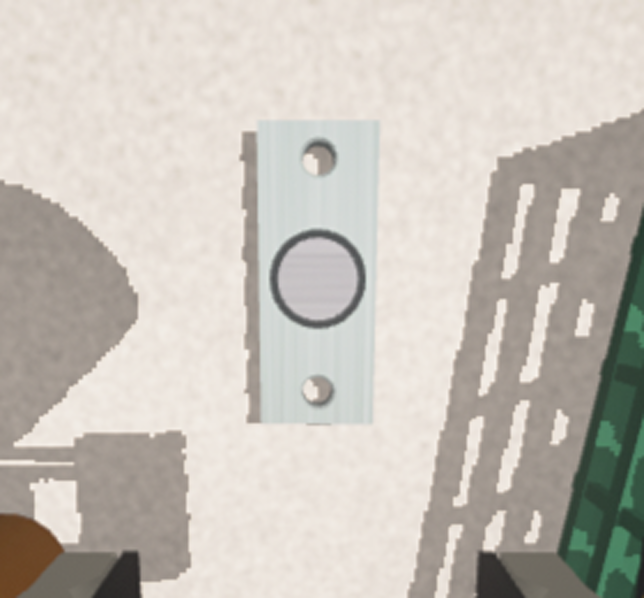

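```bash
python3 -c "
from h import *
m,a=plate('w15',(319,158),(318,390)); 
go(*m,-.0195,a)
o,s=load('w15')
for z in (0,.05,.1,.15): print(z,p2w(s,np.array([(575,520),(610,350),(640,215)])/2.3+[140,0],z,o).round(3)[:,:2].tolist())
s=ctrl.snapshot('top'); print(p2w(s,[(104,196),(108,196)],.1)) 
"
```

```text
plate centre [0.5324 0.3936] len 0.1065 ang -174.31
shift cm 6.83 0.43 22.45 roll -0.001 yaw -174.35 j6 -133.2 clk 25.15 tilt [-0.4 -0.4]
0 [[0.643, 0.544], [0.553, 0.544], [0.487, 0.546]]
0.05 [[0.629, 0.524], [0.55, 0.524], [0.493, 0.525]]
0.1 [[0.615, 0.504], [0.547, 0.504], [0.499, 0.505]]
0.15 [[0.6, 0.484], [0.545, 0.484], [0.505, 0.485]]
[[0.5127353  0.52617916 0.1       ]
 [0.51292595 0.51412858 0.1       ]]
```

```bash
python3 -c "
from h import *
o,s=snap('top','t16')
print(w2p(s,[[.55,.544,0],[.55,.504,.1],[.55,.524,.05]]))
cv2.imwrite('pics/t16c.png',cv2.resize(s['image'][60:260,0:220,::-1],None,fx=3,fy=3,interpolation=cv2.INTER_CUBIC))
"
```

```text
[[109.44340085 189.87510378]
 [112.20106281 183.99252002]
 [110.78117859 187.02138576]]
```

View pics/t16c.png

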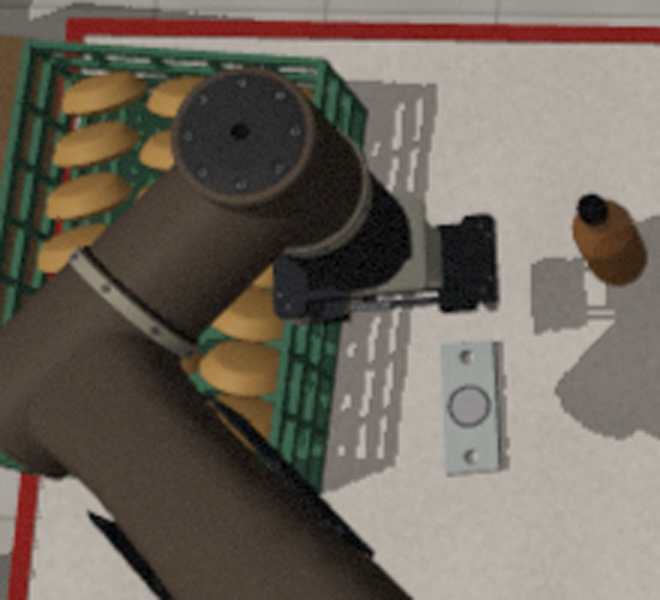

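The crate wall rises almost vertically from its base at y≈0.544 (crop 328,400), and the gripper body reaches about y=0.494. That leaves about 50 mm, so I can go down on this plate.

Emit:
jog_arm --commands '[{"x": 3.4,"y": 0.2,"z": 0,"roll": 0},{"x": 3.4,"y": 0.2,"z": 2,"roll": 0},{"x": 0,"y": 0,"z": 4.5,"roll": 0},{"x": 0,"y": 0,"z": 4.5,"roll": 0},{"x": 0,"y": 0,"z": 4,"roll": 0},{"x": 0,"y": 0,"z": 2,"roll": 0},{"x": 0,"y": 0,"z": 0,"roll": 0},{"x": 0,"y": 0,"z": 0,"roll": 0}]'

```text
clock: 26.05
tool_pos: [0.5332, 0.3943, 0.0357]
orientation: [-180.0, 0.0, -174.4]
force: [0.6, 1.0, 0.4]
opening: 0.075
```

```bash
python3 -c "
from h import *
go(.5324,.3936,-.0185,-174.31)
"
```

```text
shift cm 0.09 -0.06 5.42 roll -0.002 yaw -174.45 j6 -137.8 clk 26.05 tilt [ 0.4 -0.3]
```

Emit:
jog_arm --commands '[{"x": 0.09,"y": -0.06,"z": 2,"roll": 0},{"x": 0,"y": 0,"z": 2,"roll": 0},{"x": 0,"y": 0,"z": 1,"roll": 0},{"x": 0,"y": 0,"z": 0.4,"roll": 0},{"x": 0,"y": 0,"z": 0,"roll": 0},{"x": 0,"y": 0,"z": 0,"roll": 0}]'

```text
clock: 26.65
tool_pos: [0.5326, 0.394, -0.0176]
orientation: [179.9, 0.1, -174.5]
force: [0.5, 0.3, -0.1]
opening: 0.0747
```

Emit:
jog_arm --commands '[{"x": 0,"y": 0,"z": 0,"roll": 0},{"x": 0,"y": 0,"z": 0,"roll": 0},{"x": 0,"y": 0,"z": 0,"roll": 0},{"x": 0,"y": 0,"z": 0,"roll": 0},{"x": 0,"y": 0,"z": 0,"roll": 0}]' --gripper 4.5

```text
clock: 27.15
tool_pos: [0.5321, 0.3935, -0.0184]
orientation: [180.0, 0.0, -174.5]
force: [-1.3, -1.6, 4.0]
opening: 0.0554
```

Emit:
jog_arm --commands '[{"x": 0,"y": 0,"z": -1,"roll": 0},{"x": 0,"y": 0,"z": -3,"roll": 0},{"x": 0,"y": 0,"z": -4,"roll": 0},{"x": 0,"y": 0,"z": -4.5,"roll": 0},{"x": 0,"y": 0,"z": -4,"roll": 0},{"x": 0,"y": 0,"z": 0,"roll": 0}]'

```text
clock: 27.75
tool_pos: [0.5347, 0.3957, 0.1537]
orientation: [179.6, 0.5, -174.5]
force: [0.7, 0.2, -2.0]
opening: 0.0556
```

```bash
python3 -c "
from h import *
go(*C,.145,-103.3)
o=ctrl.get_obs();print(o['opening'])
s=ctrl.snapshot('wrist')
cv2.imwrite('pics/w17.png',cv2.resize(s['image'][100:230,180:370,::-1],None,fx=4,fy=4,interpolation=cv2.INTER_CUBIC))
"
```

```text
shift cm -0.40 -35.51 0.64 roll -1.242 yaw -174.47 j6 -137.8 clk 27.75 tilt [7.8 7.4]
0.05561227410842378
```

View pics/w17.png

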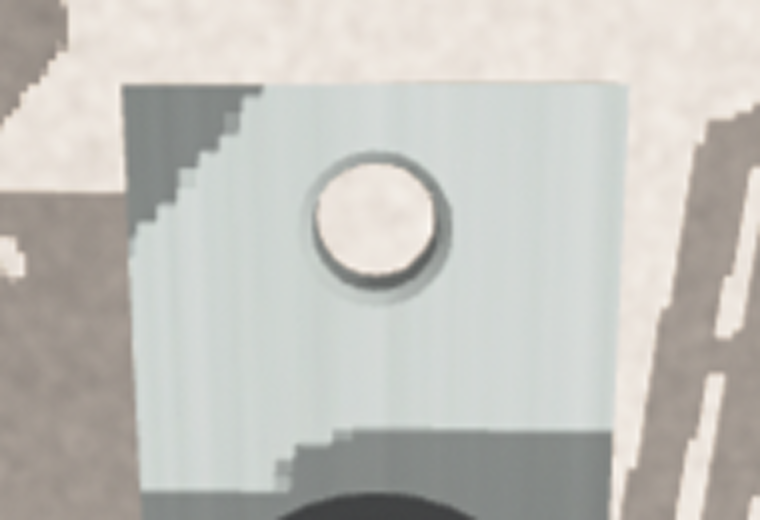

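```bash
python3 -c "
from h import *
s=ctrl.snapshot('wrist')
print(toolpt(s,[(180+376/4,100+228/4)],-.0334),toolpt(s,[(180+375/4,100+219/4)],-.0184))
"
```

```text
[[ 5.32274354e-02 -9.05181714e-05 -3.34000000e-02]] [[ 0.05270718 -0.00021553 -0.0184    ]]
```

Emit:
jog_arm --commands '[{"x": 0,"y": -4.4,"z": 0,"roll": 0},{"x": 0,"y": -4.5,"z": 0,"roll": 0},{"x": 0,"y": -4.5,"z": 0,"roll": 0},{"x": 0,"y": -4.5,"z": 0,"roll": 0},{"x": 0,"y": -4.5,"z": 0,"roll": 0},{"x": 0,"y": -4.5,"z": 0,"roll": 0},{"x": -0.2,"y": -4.5,"z": 0,"roll": 0},{"x": -0.2,"y": -4.1,"z": 0,"roll": 0},{"x": 0,"y": 0,"z": 0,"roll": -0.138},{"x": 0,"y": 0,"z": 0,"roll": -0.138},{"x": 0,"y": 0,"z": 0,"roll": -0.138},{"x": 0,"y": 0,"z": 0,"roll": -0.138}]'

```text
clock: 29.05
tool_pos: [0.5686, 0.0397, 0.1443]
orientation: [179.9, -0.2, -142.6]
force: [-1.2, -0.5, -2.0]
opening: 0.0556
```

Emit:
jog_arm --commands '[{"x": 0,"y": 0,"z": 0,"roll": -0.138},{"x": 0,"y": 0,"z": 0,"roll": -0.138},{"x": 0,"y": 0,"z": 0,"roll": -0.138},{"x": 0,"y": 0,"z": 0,"roll": -0.138},{"x": 0,"y": 0,"z": 0,"roll": -0.138},{"x": 0,"y": 0,"z": 0,"roll": 0},{"x": 0,"y": 0,"z": 0,"roll": 0}]'

```text
clock: 29.75
tool_pos: [0.5691, 0.0402, 0.145]
orientation: [179.9, -0.1, -103.6]
force: [0.2, -0.1, -2.7]
opening: 0.0557
```

```bash
python3 -c "
from h import *
go(*C,.1,-103.3)
"
```

```text
shift cm -0.34 -0.33 4.50 roll -0.005 yaw -103.59 j6 -37.3 clk 29.75 tilt [-2.2 -0.6]
```

Emit:
jog_arm --commands '[{"x": -0.25,"y": -0.33,"z": 2,"roll": -0.005},{"x": 0,"y": 0,"z": 2,"roll": 0},{"x": 0,"y": 0,"z": 0.5,"roll": 0},{"x": 0,"y": 0,"z": 0,"roll": 0},{"x": 0,"y": 0,"z": 0,"roll": 0},{"x": 0,"y": 0,"z": 0,"roll": 0}]'

```text
clock: 30.35
tool_pos: [0.5744, 0.0422, 0.1022]
orientation: [-179.9, 0.0, -103.1]
force: [0.4, 0.1, -1.8]
opening: 0.0557
```

```bash
cat >> h.py <<'E'
def pinlook(name):
    o=ctrl.get_obs();go(*C,.085,-103.3,o=o);s=ctrl.snapshot('wrist')
    cv2.imwrite(f'pics/{name}.png',cv2.resize(s['image'][100:220,200:350,::-1],None,fx=5,fy=5,interpolation=cv2.INTER_CUBIC))
    z=o['tool_pos'][2]
    np.savez(name+'.npz',p=o['tool_pos'],r=o['orientation'],im=s['image'],K=s['mtx'],H=s['hand_eye'])
def pinrel(name,pin,hole,top=.0327):
    o,s=load(name); f=lambda p:np.array(p)/5+[200,100]
    a=toolpt(s,[f(pin)],-(.114-o['tool_pos'][2]))[0];b=toolpt(s,[f(hole)],-top)[0]
    print('pin',a.round(4),'hole',b.round(4),'need shift cm',((a-b)[:2]*100).round(3))
E
python3 -c "
from h import *
pinlook('w18')"
```

```text
shift cm -0.02 0.15 1.72 roll 0.004 yaw -103.09 j6 -36.8 clk 30.35 tilt [1.4 0.4]
```

View pics/w18.png

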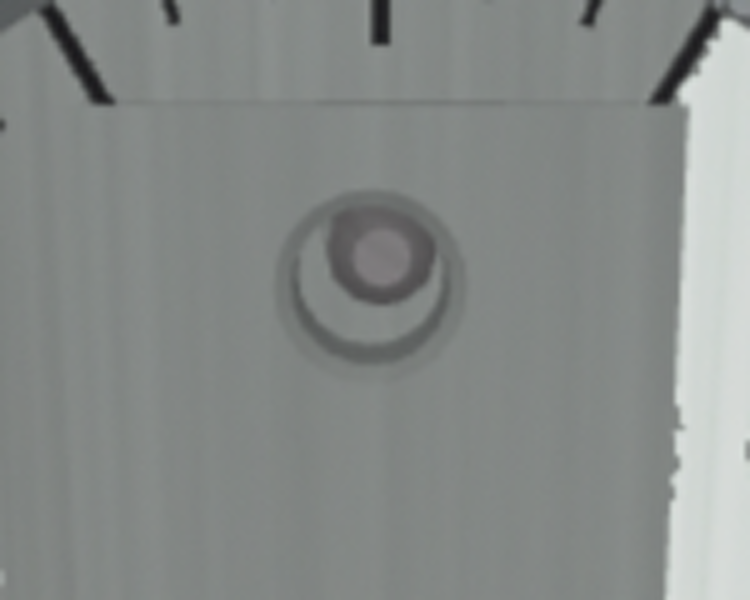

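```bash
python3 -c "
from h import *
pinrel('w18',(382,257),(371,285),.0334)"
```

```text
pin [ 0.0534  0.0021 -0.0118] hole [ 0.0529  0.0009 -0.0334] need shift cm [0.051 0.119]
```

Emit:
jog_arm --commands '[{"x": 0.04,"y": 0.12,"z": 0.3,"roll": 0},{"x": 0,"y": 0,"z": 0.3,"roll": 0},{"x": 0,"y": 0,"z": 0.3,"roll": 0},{"x": 0,"y": 0,"z": 0.3,"roll": 0},{"x": 0,"y": 0,"z": 0.3,"roll": 0},{"x": 0,"y": 0,"z": 0,"roll": 0}]'

```text
clock: 31.0
tool_pos: [0.5725, 0.0419, 0.0857]
orientation: [180.0, -0.0, -103.1]
force: [0.6, -0.2, -2.3]
opening: 0.0558
```

```bash
python3 -c "
from h import *
go(*C,.0366,-103.3);print(ctrl.get_obs()['force'],ctrl.get_obs()['moment'])
"
```

```text
shift cm -0.09 -0.04 4.91 roll 0.004 yaw -103.07 j6 -36.8 clk 31.00 tilt [-0.3 -0.2]
[ 0.62858381 -0.19676764 -2.28811796] [ 0.06468009 -0.08169443 -0.02602269]
```

Emit:
jog_arm --commands '[{"x": 0,"y": 0,"z": 0.7,"roll": 0},{"x": 0,"y": 0,"z": 0.8,"roll": 0},{"x": 0,"y": 0,"z": 0.8,"roll": 0},{"x": 0,"y": 0,"z": 0.8,"roll": 0},{"x": 0,"y": 0,"z": 0.7,"roll": 0},{"x": 0,"y": 0,"z": 0.5,"roll": 0},{"x": 0,"y": 0,"z": 0.3,"roll": 0},{"x": 0,"y": 0,"z": 0.2,"roll": 0},{"x": 0,"y": 0,"z": 0.1,"roll": 0},{"x": 0,"y": 0,"z": 0,"roll": 0}]'

```text
clock: 32.0
tool_pos: [0.5725, 0.042, 0.0372]
orientation: [-180.0, 0.0, -103.1]
force: [1.0, -0.7, -2.4]
opening: 0.056
```

Emit:
jog_arm --commands '[{"x": 0,"y": 0,"z": 0.1,"roll": 0},{"x": 0,"y": 0,"z": 0,"roll": 0}]'

```text
clock: 32.2
tool_pos: [0.5726, 0.042, 0.0366]
orientation: [-180.0, 0.0, -103.1]
force: [0.3, -0.2, 0.7]
opening: 0.0553
```

Emit:
jog_arm --commands '[{"x": 0,"y": 0,"z": 0,"roll": 0},{"x": 0,"y": 0,"z": 0,"roll": 0},{"x": 0,"y": 0,"z": 0,"roll": 0}]' --gripper 6.8

```text
clock: 32.5
tool_pos: [0.5724, 0.0419, 0.0362]
orientation: [180.0, -0.0, -103.1]
force: [-0.7, 0.3, 0.7]
opening: 0.0673
```

Emit:
jog_arm --commands '[{"x": 0,"y": 0,"z": -2,"roll": 0},{"x": 0,"y": 0,"z": -4,"roll": 0},{"x": 0,"y": 0,"z": -5,"roll": 0},{"x": 0,"y": 0,"z": -5,"roll": 0},{"x": -3.5,"y": 0,"z": 0,"roll": 0},{"x": -4,"y": 0,"z": 0,"roll": 0},{"x": 0,"y": 0,"z": 0,"roll": 0}]'

```text
clock: 33.2
tool_pos: [0.5903, 0.1183, 0.1963]
orientation: [-180.0, 0.1, -102.9]
force: [-0.2, -0.4, -1.5]
opening: 0.0679
```

```bash
python3 -c "
from h import *
look('w19',.07)
o,s=load('w19')
cv2.imwrite('pics/w19c.png',cv2.resize(s['image'][0:260,100:460,::-1],None,fx=2.2,fy=2.2,interpolation=cv2.INTER_CUBIC))
o,s=snap('top','t19')
for q,z in (('mould1',.015),('cover',.01)):
  for d in ctrl.regions_of('top',q):
    r=rectw(s,d['mask'],z); print(q,round(d['confidence'],2),(np.array(d['position'])*[560,420]).round(),[np.round(x,1).tolist() for x in r])
"
```

```text
0.83 [274. 101.] [[571.9, 43.0], [140.9, 58.0], 77.3]
shift cm 0.00 0.00 0.00 yaw -102.93 j6 -42.8 clk 33.20 tilt [1.1 1. ]
mould1 0.9 [348. 280.] [[278.5, -221.5], [137.4, 55.8], 31.1]
mould1 0.85 [330. 217.] [[464.0, -160.1], [143.4, 57.3], 4.9]
mould1 0.79 [361. 204.] [[511.5, -270.9], [61.1, 145.0], 84.2]
mould1 0.59 [266. 181.] [[581.9, 41.0], [144.7, 61.0], 77.4]
cover 0.89 [401. 207.] [[501.8, -391.9], [140.9, 59.2], 3.2]
cover 0.64 [425. 276.] [[294.1, -465.3], [84.7, 207.0], 13.2]
cover 0.44 [268. 192.] [[574.4, 29.9], [173.5, 197.5], 76.9]
```

View pics/w19c.png

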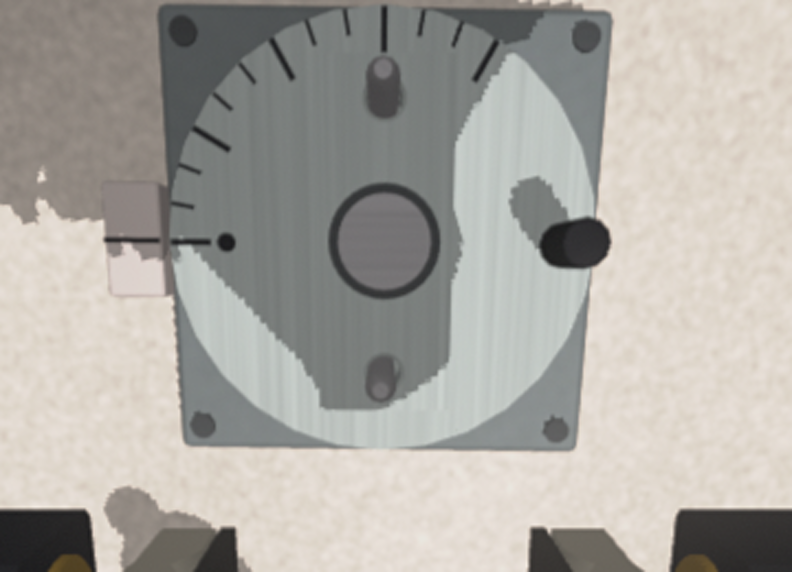

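```bash
python3 -c "
from h import *
go(.533,-.154,.2,-175.1)
"
```

```text
shift cm 27.40 -0.61 -0.39 roll 1.257 yaw -103.09 j6 -42.7 clk 33.45 tilt [-0.6 -0.3]
```

Emit:
jog_arm --commands '[{"x": 4.6,"y": -0.1,"z": -0.4,"roll": 0},{"x": 4.6,"y": -0.1,"z": 0,"roll": 0},{"x": 4.6,"y": -0.1,"z": 0,"roll": 0},{"x": 4.6,"y": -0.1,"z": 0,"roll": 0},{"x": 4.5,"y": -0.1,"z": 0,"roll": 0},{"x": 4.5,"y": -0.1,"z": 0,"roll": 0},{"x": 0,"y": 0,"z": 0,"roll": 0.14},{"x": 0,"y": 0,"z": 0,"roll": 0.14},{"x": 0,"y": 0,"z": 0,"roll": 0.14},{"x": 0,"y": 0,"z": 0,"roll": 0.14},{"x": 0,"y": 0,"z": 0,"roll": 0.14},{"x": 0,"y": 0,"z": 0,"roll": 0.14}]' --gripper 7.5

```text
clock: 34.65
tool_pos: [0.5327, -0.1541, 0.2002]
orientation: [-180.0, -0.0, -151.6]
force: [0.1, 0.1, -0.2]
opening: 0.0751
```

Emit:
jog_arm --commands '[{"x": 0,"y": 0,"z": 0,"roll": 0.14},{"x": 0,"y": 0,"z": 0,"roll": 0.14},{"x": 0,"y": 0,"z": 0,"roll": 0.137},{"x": 0,"y": 0,"z": 0,"roll": 0},{"x": 0,"y": 0,"z": 0,"roll": 0}]'

```text
clock: 35.15
tool_pos: [0.533, -0.1538, 0.2002]
orientation: [-180.0, -0.0, -174.9]
force: [-0.6, -0.4, -0.4]
opening: 0.0751
```

```bash
python3 -c "
from h import *
look('w20')
o,s=load('w20')
cv2.imwrite('pics/w20c.png',cv2.resize(s['image'][0:260,140:420,::-1],None,fx=2.3,fy=2.3,interpolation=cv2.INTER_CUBIC))
"
```

```text
0.96 [416. 224.] [[582.4, 48.4], [121.5, 68.4], 77.9]
0.7 [276. 114.] [[463.9, -157.9], [140.5, 57.2], 5.7]
0.56 [175. 149.] [[513.6, -266.9], [58.9, 140.0], 82.5]
shift cm 0.00 0.00 0.00 yaw -174.90 j6 -89.0 clk 35.15 tilt [-0. -0.]
```

View pics/w20c.png

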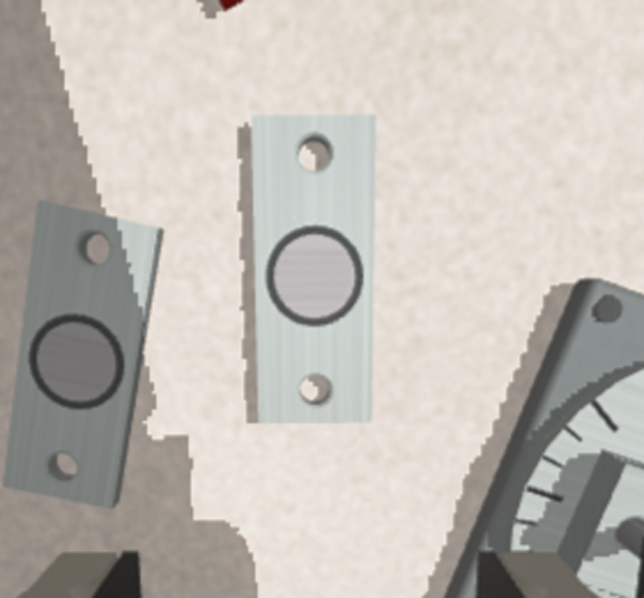

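```bash
python3 -c "
from h import *
m,a=plate('w20',(315,153),(314.5,389)); 
plate('w20',(96,248),(63,465)); 
go(*m,-.0185,a)
"
```

```text
plate centre [ 0.4635 -0.1571] len 0.1069 ang -174.84
plate centre [ 0.5132 -0.2667] len 0.1067 ang 172.20
shift cm 6.97 0.27 21.87 roll -0.002 yaw -174.93 j6 -89.1 clk 35.25 tilt [0.1 0. ]
```

Emit:
jog_arm --commands '[{"x": 3.5,"y": 0.13,"z": 0,"roll": 0},{"x": 3.4,"y": 0.13,"z": 2,"roll": 0},{"x": 0,"y": 0,"z": 4.5,"roll": 0},{"x": 0,"y": 0,"z": 4.5,"roll": 0},{"x": 0,"y": 0,"z": 4,"roll": 0},{"x": 0,"y": 0,"z": 2,"roll": 0},{"x": 0,"y": 0,"z": 0,"roll": 0},{"x": 0,"y": 0,"z": 0,"roll": 0}]'

```text
clock: 36.05
tool_pos: [0.4648, -0.1567, 0.0307]
orientation: [-180.0, -0.0, -175.0]
force: [0.9, -0.0, 0.7]
opening: 0.0747
```

```bash
python3 -c "
from h import *
go(.4635,-.1571,-.0185,-174.84)
"
```

```text
shift cm 0.13 -0.03 4.92 roll -0.003 yaw -174.99 j6 -89.4 clk 36.05 tilt [-0.3 -0.4]
```

Emit:
jog_arm --commands '[{"x": 0.1,"y": -0.03,"z": 2,"roll": 0},{"x": 0,"y": 0,"z": 1.6,"roll": 0},{"x": 0,"y": 0,"z": 0.9,"roll": 0},{"x": 0,"y": 0,"z": 0.4,"roll": 0},{"x": 0,"y": 0,"z": 0,"roll": 0},{"x": 0,"y": 0,"z": 0,"roll": 0}]'

```text
clock: 36.65
tool_pos: [0.4641, -0.157, -0.018]
orientation: [-180.0, 0.1, -175.1]
force: [-0.2, 0.3, -0.3]
opening: 0.0749
```

Emit:
jog_arm --commands '[{"x": 0,"y": 0,"z": 0,"roll": 0},{"x": 0,"y": 0,"z": 0,"roll": 0},{"x": 0,"y": 0,"z": 0,"roll": 0},{"x": 0,"y": 0,"z": 0,"roll": 0},{"x": 0,"y": 0,"z": 0,"roll": 0}]' --gripper 4.5

```text
clock: 37.15
tool_pos: [0.4636, -0.157, -0.0185]
orientation: [-180.0, 0.0, -175.1]
force: [-1.2, 1.8, 4.6]
opening: 0.0558
```

Emit:
jog_arm --commands '[{"x": 0,"y": 0,"z": -1,"roll": 0},{"x": 0,"y": 0,"z": -3,"roll": 0},{"x": 0,"y": 0,"z": -4,"roll": 0},{"x": 0,"y": 0,"z": -4.5,"roll": 0},{"x": 0,"y": 0,"z": -4,"roll": 0},{"x": 0,"y": 0,"z": 0,"roll": 0}]'

```text
clock: 37.75
tool_pos: [0.4667, -0.1573, 0.1523]
orientation: [-179.9, 0.6, -175.0]
force: [0.3, -0.0, -2.9]
opening: 0.0556
```

```bash
python3 -c "
from h import *
go(*C,.145,-103.1)
"
```

```text
shift cm -12.32 19.01 0.83 roll -1.255 yaw -175.03 j6 -89.5 clk 37.75 tilt [10.  -0.7]
```

Emit:
jog_arm --commands '[{"x": -2.5,"y": 3.8,"z": 0,"roll": 0},{"x": -2.5,"y": 3.8,"z": 0,"roll": 0},{"x": -2.5,"y": 3.8,"z": 0,"roll": 0},{"x": -2.5,"y": 3.8,"z": 0,"roll": 0},{"x": -2.5,"y": 3.8,"z": 0,"roll": 0},{"x": 0,"y": 0,"z": 0,"roll": -0.139},{"x": 0,"y": 0,"z": 0,"roll": -0.139},{"x": 0,"y": 0,"z": 0,"roll": -0.139},{"x": 0,"y": 0,"z": 0,"roll": -0.139},{"x": 0,"y": 0,"z": 0,"roll": -0.139},{"x": 0,"y": 0,"z": 0,"roll": -0.139},{"x": 0,"y": 0,"z": 0,"roll": -0.139}]'

```text
clock: 38.95
tool_pos: [0.5708, 0.0429, 0.1455]
orientation: [179.9, -0.1, -119.0]
force: [-0.5, -0.5, -2.1]
opening: 0.0554
```

Emit:
jog_arm --commands '[{"x": 0,"y": 0,"z": 0,"roll": -0.139},{"x": 0,"y": 0,"z": 0,"roll": -0.139},{"x": 0,"y": 0,"z": 0,"roll": 0},{"x": 0,"y": 0,"z": 0,"roll": 0}]'

```text
clock: 39.35
tool_pos: [0.5712, 0.0429, 0.1458]
orientation: [179.9, -0.0, -103.7]
force: [0.3, 0.5, -2.2]
opening: 0.0556
```

```bash
python3 -c "
from h import *
go(*C,.1,-103.1)
"
```

```text
shift cm -0.02 -0.19 4.58 roll -0.010 yaw -103.66 j6 -37.5 clk 39.35 tilt [-0.9 -0.1]
```

Emit:
jog_arm --commands '[{"x": 0.05,"y": -0.12,"z": 2,"roll": -0.009},{"x": 0,"y": 0,"z": 2,"roll": 0},{"x": 0,"y": 0,"z": 0.5,"roll": 0},{"x": 0,"y": 0,"z": 0,"roll": 0},{"x": 0,"y": 0,"z": 0,"roll": 0},{"x": 0,"y": 0,"z": 0,"roll": 0}]'

```text
clock: 39.95
tool_pos: [0.5734, 0.0425, 0.1023]
orientation: [-179.9, 0.0, -102.9]
force: [-0.5, 0.2, -2.2]
opening: 0.0557
```

```bash
python3 -c "
from h import *
pinlook('w21')"
```

```text
shift cm -0.01 0.05 1.73 roll 0.007 yaw -102.92 j6 -36.7 clk 39.95 tilt [1.6 0.4]
```

View pics/w21.png

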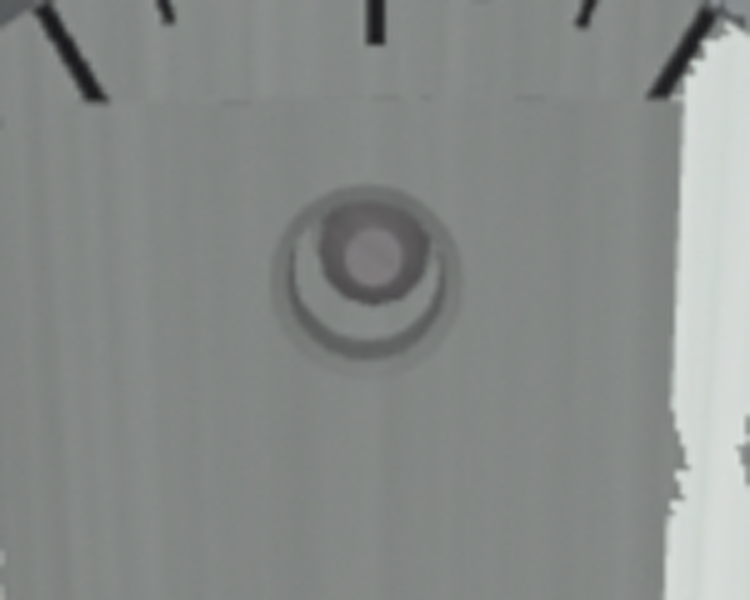

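```bash
python3 -c "
from h import *
pinrel('w21',(375,256),(367,281),.0335)"
```

```text
pin [ 0.0535  0.0014 -0.0117] hole [ 0.0533  0.0005 -0.0335] need shift cm [0.024 0.083]
```

Emit:
jog_arm --commands '[{"x": 0.02,"y": 0.09,"z": 0.3,"roll": 0},{"x": 0,"y": 0,"z": 0.3,"roll": 0},{"x": 0,"y": 0,"z": 0.3,"roll": 0},{"x": 0,"y": 0,"z": 0.3,"roll": 0},{"x": 0,"y": 0,"z": 0.3,"roll": 0},{"x": 0,"y": 0,"z": 0,"roll": 0}]'

```text
clock: 40.6
tool_pos: [0.5727, 0.0424, 0.086]
orientation: [-179.9, 0.0, -102.9]
force: [4.7, -0.7, -4.8]
opening: 0.0555
```

```bash
python3 -c "
from h import *
go(*C,.0515,-103.1);print(ctrl.get_obs()['force'],ctrl.get_obs()['moment'])
"
```

```text
shift cm -0.04 -0.02 3.45 roll 0.003 yaw -102.90 j6 -36.7 clk 40.60 tilt [1.4 0.2]
[ 4.7279938  -0.71090055 -4.8398744 ] [-0.35589767 -1.66644341 -0.24990585]
```

Emit:
jog_arm --commands '[{"x": 0,"y": -0.05,"z": 0.2,"roll": 0},{"x": 0,"y": 0,"z": 0.5,"roll": 0},{"x": 0,"y": 0,"z": 0.6,"roll": 0},{"x": 0,"y": 0,"z": 0,"roll": 0}]'

```text
clock: 41.0
tool_pos: [0.5726, 0.0423, 0.0726]
orientation: [-180.0, 0.0, -102.9]
force: [4.9, -0.5, -1.0]
opening: 0.0555
```

Emit:
jog_arm --commands '[{"x": 0,"y": 0,"z": 0.6,"roll": 0},{"x": 0,"y": 0,"z": 0.6,"roll": 0},{"x": 0,"y": 0,"z": 0.4,"roll": 0},{"x": 0,"y": 0,"z": 0.3,"roll": 0},{"x": 0,"y": 0,"z": 0.2,"roll": 0},{"x": 0,"y": 0,"z": 0.1,"roll": 0},{"x": 0,"y": 0,"z": 0,"roll": 0}]'

```text
clock: 41.7
tool_pos: [0.5726, 0.0423, 0.0515]
orientation: [-180.0, 0.0, -102.9]
force: [3.9, -0.3, 2.4]
opening: 0.0555
```

Emit:
jog_arm --commands '[{"x": 0,"y": 0,"z": 0,"roll": 0},{"x": 0,"y": 0,"z": 0,"roll": 0},{"x": 0,"y": 0,"z": 0,"roll": 0}]' --gripper 6.8

```text
clock: 42.0
tool_pos: [0.571, 0.0419, 0.0506]
orientation: [179.9, -0.1, -102.9]
force: [0.1, -0.1, -0.4]
opening: 0.0674
```

Emit:
jog_arm --commands '[{"x": 0,"y": 0,"z": -2,"roll": 0},{"x": 0,"y": 0,"z": -4,"roll": 0},{"x": 0,"y": 0,"z": -5,"roll": 0},{"x": 0,"y": 0,"z": -3.5,"roll": 0},{"x": -3.5,"y": 0,"z": 0,"roll": 0},{"x": -4,"y": 0,"z": 0,"roll": 0},{"x": 0,"y": 0,"z": 0,"roll": 0}]'

```text
clock: 42.7
tool_pos: [0.5893, 0.1184, 0.1959]
orientation: [180.0, 0.0, -102.8]
force: [-0.0, 0.3, -0.3]
opening: 0.0679
```

```bash
python3 -c "
from h import *
look('w22',.085)
o,s=load('w22')
cv2.imwrite('pics/w22c.png',cv2.resize(s['image'][0:260,100:460,::-1],None,fx=2.2,fy=2.2,interpolation=cv2.INTER_CUBIC))
o,s=snap('top','t22')
for q,z in (('mould1',.015),('cover',.01)):
  for d in ctrl.regions_of('top',q):
    r=rectw(s,d['mask'],z); print(q,round(d['confidence'],2),(np.array(d['position'])*[560,420]).round(),[np.round(x,1).tolist() for x in r])
go(.513+.0685,-.2667-.0094,.2,172.2)
"
```

```text
0.81 [274. 100.] [[571.8, 43.2], [139.7, 56.7], 77.1]
shift cm 0.00 0.00 0.00 yaw -102.76 j6 -42.7 clk 42.70 tilt [-0.3  0.4]
mould1 0.8 [347. 279.] [[278.0, -223.3], [139.6, 56.3], 30.5]
mould1 0.75 [364. 202.] [[512.9, -270.4], [58.0, 141.4], 82.2]
mould1 0.67 [266. 180.] [[584.8, 41.7], [141.4, 60.4], 78.2]
mould1 0.15 [270. 192.] [[574.6, 29.7], [172.0, 196.0], 78.2]
cover 0.77 [425. 276.] [[294.0, -466.4], [78.6, 201.6], 14.0]
cover 0.7 [404. 209.] [[502.4, -391.4], [142.0, 58.4], 3.2]
shift cm 38.23 -8.05 -0.40 roll 1.481 yaw -102.92 j6 -42.6 clk 42.95 tilt [-0.9 -0.4]
```

View pics/w22c.png

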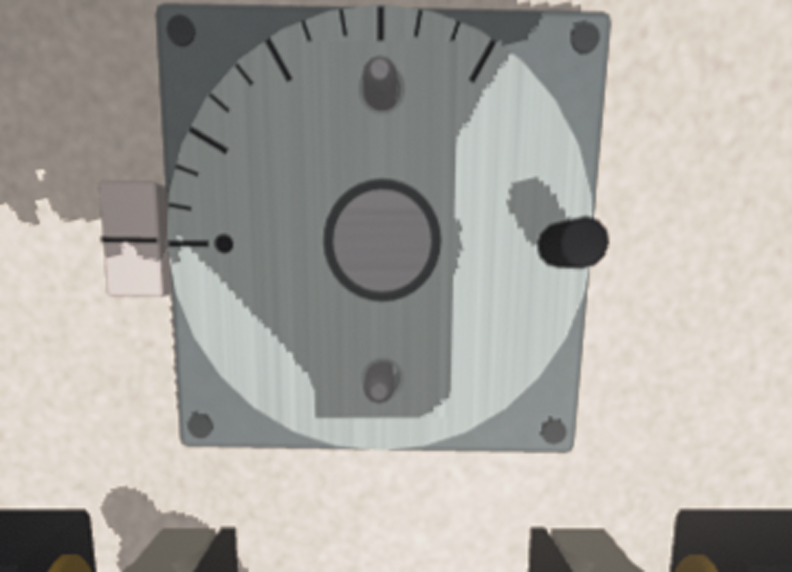

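Emit:
jog_arm --commands '[{"x": 4.3,"y": -0.9,"z": -0.4,"roll": 0},{"x": 4.3,"y": -0.9,"z": 0,"roll": 0},{"x": 4.3,"y": -0.9,"z": 0,"roll": 0},{"x": 4.3,"y": -0.9,"z": 0,"roll": 0},{"x": 4.2,"y": -0.9,"z": 0,"roll": 0},{"x": 4.2,"y": -0.9,"z": 0,"roll": 0},{"x": 4.2,"y": -0.9,"z": 0,"roll": 0},{"x": 4.2,"y": -0.9,"z": 0,"roll": 0},{"x": 4.2,"y": -0.9,"z": 0,"roll": 0}]' --gripper 7.5

```text
clock: 43.85
tool_pos: [0.5817, -0.2777, 0.2003]
orientation: [180.0, -0.0, -103.0]
force: [0.9, 0.0, 1.1]
opening: 0.0753
```

Emit:
jog_arm --commands '[{"x": 0,"y": 0,"z": 0,"roll": 0.148},{"x": 0,"y": 0,"z": 0,"roll": 0.148},{"x": 0,"y": 0,"z": 0,"roll": 0.148},{"x": 0,"y": 0,"z": 0,"roll": 0.148},{"x": 0,"y": 0,"z": 0,"roll": 0.148},{"x": 0,"y": 0,"z": 0,"roll": 0.148},{"x": 0,"y": 0,"z": 0,"roll": 0.148},{"x": 0,"y": 0,"z": 0,"roll": 0.148},{"x": 0,"y": 0,"z": 0,"roll": 0.148},{"x": 0,"y": 0,"z": 0,"roll": 0.148},{"x": 0,"y": 0,"z": 0,"roll": 0},{"x": 0,"y": 0,"z": 0,"roll": 0}]'

```text
clock: 45.05
tool_pos: [0.5822, -0.2756, 0.2002]
orientation: [180.0, -0.0, 172.5]
force: [0.1, -0.9, 0.1]
opening: 0.0749
```

```bash
python3 -c "
from h import *
look('w23')
o,s=load('w23')
cv2.imwrite('pics/w23c.png',cv2.resize(s['image'][0:260,140:420,::-1],None,fx=2.3,fy=2.3,interpolation=cv2.INTER_CUBIC))
"
```

```text
0.93 [546. 141.] [[570.5, 23.7], [72.2, 30.4], 5.0]
0.91 [522. 132.] [[559.7, -2.1], [11.7, 60.8], 77.5]
0.87 [530. 128.] [[562.0, 10.4], [14.1, 64.3], 77.6]
0.65 [274. 111.] [[513.7, -268.8], [56.7, 139.7], 82.3]
shift cm 0.00 0.00 0.00 yaw 172.52 j6 -89.5 clk 45.05 tilt [-0.2  0. ]
```

View pics/w23c.png

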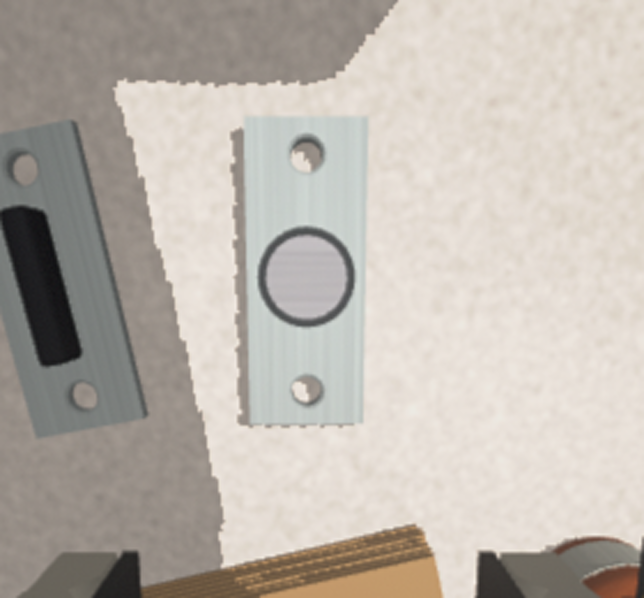

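```bash
python3 -c "
from h import *
m,a=plate('w23',(306,155),(305.5,390)); 
go(*m,-.0185,a)
"
```

```text
plate centre [ 0.5139 -0.2682] len 0.1065 ang 172.41
shift cm 6.89 -0.18 21.87 roll 0.001 yaw 172.49 j6 -89.5 clk 45.15 tilt [-0.1  0. ]
```

Emit:
jog_arm --commands '[{"x": 3.4,"y": -0.1,"z": 0,"roll": 0},{"x": 3.4,"y": -0.1,"z": 2,"roll": 0},{"x": 0,"y": 0,"z": 4.5,"roll": 0},{"x": 0,"y": 0,"z": 4.5,"roll": 0},{"x": 0,"y": 0,"z": 4,"roll": 0},{"x": 0,"y": 0,"z": 2,"roll": 0},{"x": 0,"y": 0,"z": 0,"roll": 0},{"x": 0,"y": 0,"z": 0,"roll": 0}]'

```text
clock: 45.95
tool_pos: [0.5154, -0.2683, 0.0307]
orientation: [-180.0, -0.0, 172.4]
force: [0.2, -0.5, 0.8]
opening: 0.0752
```

```bash
python3 -c "
from h import *
go(.5139,-.2682,-.0185,172.4)
"
```

```text
shift cm 0.15 -0.01 4.92 roll 0.000 yaw 172.41 j6 -89.4 clk 45.95 tilt [-0.2 -0.4]
```

Emit:
jog_arm --commands '[{"x": 0.1,"y": 0,"z": 2,"roll": 0},{"x": 0,"y": 0,"z": 1.6,"roll": 0},{"x": 0,"y": 0,"z": 0.9,"roll": 0},{"x": 0,"y": 0,"z": 0.4,"roll": 0},{"x": 0,"y": 0,"z": 0,"roll": 0},{"x": 0,"y": 0,"z": 0,"roll": 0}]'

```text
clock: 46.55
tool_pos: [0.5149, -0.2681, -0.0179]
orientation: [-180.0, 0.1, 172.3]
force: [-0.4, -0.6, 0.3]
opening: 0.075
```

Emit:
jog_arm --commands '[{"x": 0,"y": 0,"z": 0,"roll": 0},{"x": 0,"y": 0,"z": 0,"roll": 0},{"x": 0,"y": 0,"z": 0,"roll": 0},{"x": 0,"y": 0,"z": 0,"roll": 0},{"x": 0,"y": 0,"z": 0,"roll": 0}]' --gripper 4.5

```text
clock: 47.05
tool_pos: [0.5143, -0.2679, -0.0185]
orientation: [-180.0, 0.0, 172.3]
force: [-1.2, 1.3, 4.2]
opening: 0.0559
```

Emit:
jog_arm --commands '[{"x": 0,"y": 0,"z": -1,"roll": 0},{"x": 0,"y": 0,"z": -3,"roll": 0},{"x": 0,"y": 0,"z": -4,"roll": 0},{"x": 0,"y": 0,"z": -4.5,"roll": 0},{"x": 0,"y": 0,"z": -4,"roll": 0},{"x": 0,"y": 0,"z": 0,"roll": 0}]'

```text
clock: 47.65
tool_pos: [0.5174, -0.2691, 0.153]
orientation: [-179.9, 0.6, 172.4]
force: [0.7, 0.0, -1.2]
opening: 0.056
```

```bash
python3 -c "
from h import *
go(*C,.145,-103.4)
"
```

```text
shift cm -1.36 31.64 0.76 roll -1.470 yaw 172.37 j6 -89.5 clk 47.65 tilt [ 9.9 -3.1]
```

Emit:
jog_arm --commands '[{"x": -0.2,"y": 4.5,"z": 0,"roll": 0},{"x": -0.2,"y": 4.5,"z": 0,"roll": 0},{"x": -0.2,"y": 4.5,"z": 0,"roll": 0},{"x": -0.2,"y": 4.5,"z": 0,"roll": 0},{"x": -0.2,"y": 4.5,"z": 0,"roll": 0},{"x": -0.2,"y": 4.5,"z": 0,"roll": 0},{"x": -0.2,"y": 4.6,"z": 0,"roll": 0},{"x": 0,"y": 0,"z": 0,"roll": -0.147},{"x": 0,"y": 0,"z": 0,"roll": -0.147},{"x": 0,"y": 0,"z": 0,"roll": -0.147},{"x": 0,"y": 0,"z": 0,"roll": -0.147},{"x": 0,"y": 0,"z": 0,"roll": -0.147}]'

```text
clock: 48.85
tool_pos: [0.5694, 0.0433, 0.1455]
orientation: [180.0, -0.1, -145.2]
force: [0.1, -0.1, -2.2]
opening: 0.0558
```

Emit:
jog_arm --commands '[{"x": 0,"y": 0,"z": 0,"roll": -0.147},{"x": 0,"y": 0,"z": 0,"roll": -0.147},{"x": 0,"y": 0,"z": 0,"roll": -0.147},{"x": 0,"y": 0,"z": 0,"roll": -0.147},{"x": 0,"y": 0,"z": 0,"roll": -0.147},{"x": 0,"y": 0,"z": 0,"roll": 0},{"x": 0,"y": 0,"z": 0,"roll": 0}]'

```text
clock: 49.55
tool_pos: [0.5698, 0.0432, 0.1458]
orientation: [180.0, -0.0, -103.7]
force: [0.0, -0.2, -2.9]
opening: 0.0556
```

```bash
python3 -c "
from h import *
go(*C,.1,-103.3)
"
```

```text
shift cm -0.03 -0.33 4.58 roll -0.007 yaw -103.73 j6 -37.7 clk 49.55 tilt [-0.9 -0.1]
```

Emit:
jog_arm --commands '[{"x": 0.03,"y": -0.3,"z": 2,"roll": -0.005},{"x": 0,"y": 0,"z": 2,"roll": 0},{"x": 0,"y": 0,"z": 0.5,"roll": 0},{"x": 0,"y": 0,"z": 0,"roll": 0},{"x": 0,"y": 0,"z": 0,"roll": 0},{"x": 0,"y": 0,"z": 0,"roll": 0}]'

```text
clock: 50.15
tool_pos: [0.5738, 0.0426, 0.1023]
orientation: [-179.9, 0.0, -103.2]
force: [0.1, -0.1, -2.5]
opening: 0.0558
```

```bash
python3 -c "
from h import *
pinlook('w24')"
```

```text
shift cm 0.01 0.08 1.73 roll 0.002 yaw -103.20 j6 -36.9 clk 50.15 tilt [1.6 0.4]
```

View pics/w24.png

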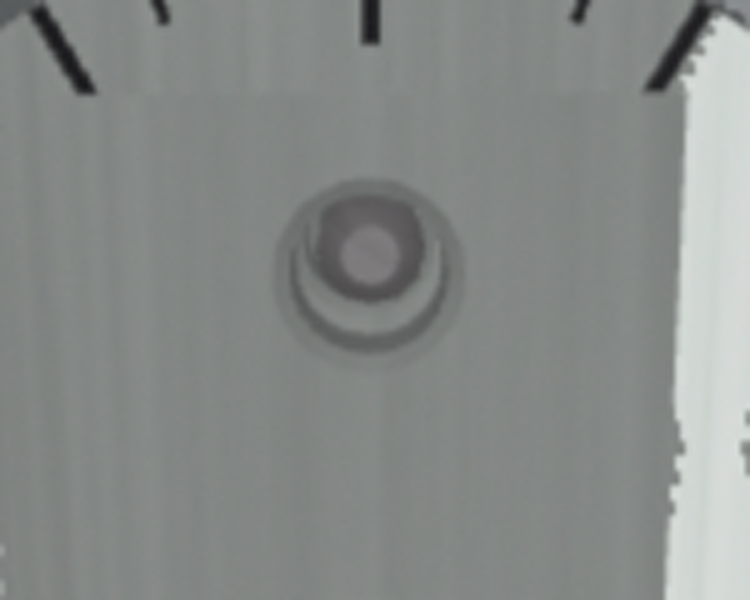

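```bash
python3 -c "
from h import *
pinrel('w24',(370,254),(369.5,274),.0335)"
```

```text
pin [ 0.0537  0.0009 -0.0117] hole [ 0.0539  0.0008 -0.0335] need shift cm [-0.018  0.009]
```

Emit:
jog_arm --commands '[{"x": 0,"y": 0.04,"z": 0.3,"roll": 0},{"x": 0,"y": 0,"z": 0.3,"roll": 0},{"x": 0,"y": 0,"z": 0.3,"roll": 0},{"x": 0,"y": 0,"z": 0.3,"roll": 0},{"x": 0,"y": 0,"z": 0.3,"roll": 0},{"x": 0,"y": 0,"z": 0,"roll": 0}]'

```text
clock: 50.8
tool_pos: [0.5724, 0.0424, 0.0856]
orientation: [180.0, -0.0, -103.2]
force: [0.5, -0.3, -1.9]
opening: 0.0557
```

```bash
python3 -c "
from h import *
go(*C,.0665,-103.1);print(ctrl.get_obs()['force'],ctrl.get_obs()['moment'])
"
```

```text
shift cm -0.04 -0.05 1.91 roll -0.001 yaw -103.19 j6 -36.9 clk 50.80 tilt [-0.8 -0.2]
[ 0.46314881 -0.25501666 -1.86205983] [0.01481759 0.08184892 0.03414108]
```

Emit:
jog_arm --commands '[{"x": 0,"y": 0,"z": 0.4,"roll": 0},{"x": 0,"y": 0,"z": 0.5,"roll": 0},{"x": 0,"y": 0,"z": 0.4,"roll": 0},{"x": 0,"y": 0,"z": 0.3,"roll": 0},{"x": 0,"y": 0,"z": 0.2,"roll": 0},{"x": 0,"y": 0,"z": 0.1,"roll": 0},{"x": 0,"y": 0,"z": 0,"roll": 0}]'

```text
clock: 51.5
tool_pos: [0.5727, 0.0425, 0.0671]
orientation: [180.0, -0.0, -103.2]
force: [-0.2, 0.4, -3.0]
opening: 0.0559
```

Emit:
jog_arm --commands '[{"x": 0,"y": 0,"z": 0.08,"roll": 0},{"x": 0,"y": 0,"z": 0,"roll": 0}]'

```text
clock: 51.7
tool_pos: [0.5728, 0.0425, 0.0665]
orientation: [-180.0, 0.0, -103.2]
force: [-0.1, 0.8, -1.8]
opening: 0.0559
```

Emit:
jog_arm --commands '[{"x": 0,"y": 0,"z": 0,"roll": 0},{"x": 0,"y": 0,"z": 0,"roll": 0},{"x": 0,"y": 0,"z": 0,"roll": 0}]' --gripper 6.8

```text
clock: 52.0
tool_pos: [0.573, 0.0425, 0.0667]
orientation: [-180.0, 0.0, -103.2]
force: [-0.2, -0.4, 0.9]
opening: 0.0671
```

Emit:
jog_arm --commands '[{"x": 0,"y": 0,"z": -2,"roll": 0},{"x": 0,"y": 0,"z": -4,"roll": 0},{"x": 0,"y": 0,"z": -4,"roll": 0},{"x": 0,"y": 0,"z": -3,"roll": 0},{"x": -3.5,"y": 0,"z": 0,"roll": 0},{"x": -4,"y": 0,"z": 0,"roll": 0},{"x": 0,"y": 0,"z": 0,"roll": 0}]'

```text
clock: 52.7
tool_pos: [0.5909, 0.1188, 0.1966]
orientation: [-179.9, 0.1, -103.0]
force: [0.3, 0.0, -0.4]
opening: 0.0683
```

```bash
python3 -c "
from h import *
look('w25',.1)
o,s=load('w25')
cv2.imwrite('pics/w25c.png',cv2.resize(s['image'][0:260,100:460,::-1],None,fx=2.2,fy=2.2,interpolation=cv2.INTER_CUBIC))
o,s=snap('top','t25')
for q,z in (('mould1',.015),('cover',.01)):
  for d in ctrl.regions_of('top',q):
    r=rectw(s,d['mask'],z); print(q,round(d['confidence'],2),(np.array(d['position'])*[560,420]).round(),[np.round(x,1).tolist() for x in r])
go(.502+.069,-.391+.004,.2,-176.8)
"
```

```text
0.79 [274.  94.] [[572.3, 42.8], [139.8, 56.9], 77.7]
0.62 [280. 169.] [[578.1, 94.7], [4.3, 1.7], 77.4]
shift cm 0.00 0.00 0.00 yaw -103.05 j6 -43.0 clk 52.70 tilt [1.3 0.9]
mould1 0.82 [267. 178.] [[588.6, 42.0], [145.2, 60.1], 75.9]
mould1 0.7 [348. 282.] [[277.8, -222.4], [137.7, 56.4], 31.8]
cover 0.9 [403. 210.] [[501.8, -390.5], [141.2, 59.4], 2.9]
cover 0.85 [427. 277.] [[294.4, -466.8], [81.4, 202.5], 14.3]
cover 0.67 [268. 178.] [[588.1, 40.1], [140.6, 66.6], 77.0]
shift cm 49.28 -9.65 -0.35 roll 1.285 yaw -103.20 j6 -42.9 clk 52.95 tilt [-0.3 -0.2]
```

View pics/w25c.png

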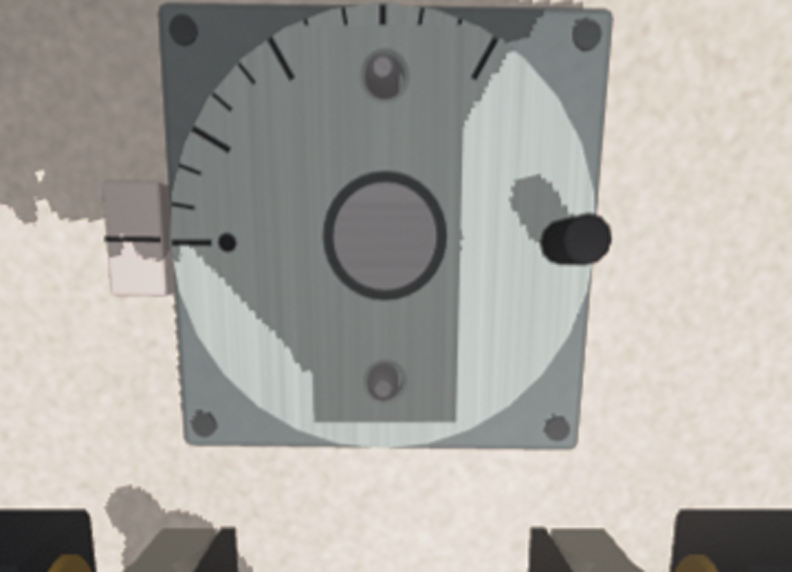

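View pics/t25.png

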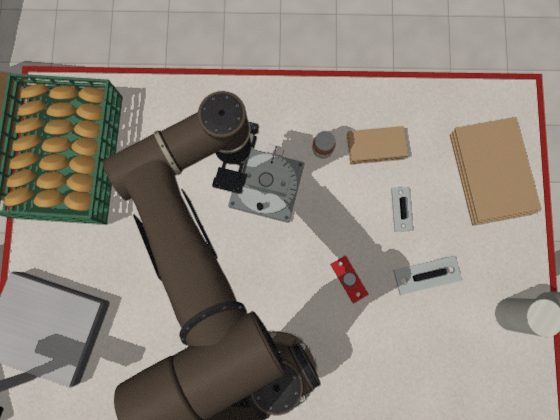

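All four moulds are stacked at 0 (the zero line sits about 1° off the index). There are two cover candidates. The one at (403,209) measures 141x57 mm, which matches. The one at (427,277) measures about 200x80 mm, which is too big. The red plate at (349,279) is not meant.

Emit:
jog_arm --commands '[{"x": 4.5,"y": -0.9,"z": -0.4,"roll": 0},{"x": 4.5,"y": -0.9,"z": 0,"roll": 0},{"x": 4.5,"y": -0.9,"z": 0,"roll": 0},{"x": 4.5,"y": -0.9,"z": 0,"roll": 0},{"x": 4.5,"y": -0.9,"z": 0,"roll": 0},{"x": 4.5,"y": -0.9,"z": 0,"roll": 0},{"x": 4.5,"y": -0.9,"z": 0,"roll": 0},{"x": 4.5,"y": -0.9,"z": 0,"roll": 0},{"x": 4.5,"y": -0.9,"z": 0,"roll": 0},{"x": 4.5,"y": -0.9,"z": 0,"roll": 0},{"x": 4.3,"y": -0.7,"z": 0,"roll": 0},{"x": 0,"y": 0,"z": 0,"roll": 0.1}]' --gripper 4.5

```text
clock: 54.15
tool_pos: [0.5697, -0.3922, 0.1994]
orientation: [179.9, -0.1, -109.2]
force: [1.2, 0.4, 0.0]
opening: 0.0451
```

Emit:
jog_arm --commands '[{"x": 0,"y": 0,"z": 0,"roll": 0.148},{"x": 0,"y": 0,"z": 0,"roll": 0.148},{"x": 0,"y": 0,"z": 0,"roll": 0.148},{"x": 0,"y": 0,"z": 0,"roll": 0.148},{"x": 0,"y": 0,"z": 0,"roll": 0.148},{"x": 0,"y": 0,"z": 0,"roll": 0.148},{"x": 0,"y": 0,"z": 0,"roll": 0.148},{"x": 0,"y": 0,"z": 0,"roll": 0.148},{"x": 0,"y": 0,"z": 0,"roll": 0},{"x": 0,"y": 0,"z": 0,"roll": 0}]'

```text
clock: 55.15
tool_pos: [0.5713, -0.3871, 0.2004]
orientation: [-180.0, -0.0, -176.5]
force: [0.1, -0.5, 0.3]
opening: 0.0451
```

```bash
python3 -c "
from h import *
look('w26')
o,s=load('w26')
for d in ctrl.regions_of('wrist','cover'):
    print(round(d['confidence'],2),(np.array(d['position'])*[560,420]).round(),[np.round(x,1).tolist() for x in rectw(s,d['mask'],.01,o)])
cv2.imwrite('pics/w26c.png',cv2.resize(s['image'][0:260,140:420,::-1],None,fx=2.3,fy=2.3,interpolation=cv2.INTER_CUBIC))
"
```

```text
0.64 [521. 315.] [[720.3, -65.5], [38.3, 20.5], 2.4]
shift cm 0.00 0.00 0.00 yaw -176.54 j6 -68.6 clk 55.15 tilt [-0.1 -0. ]
```

View pics/w26c.png

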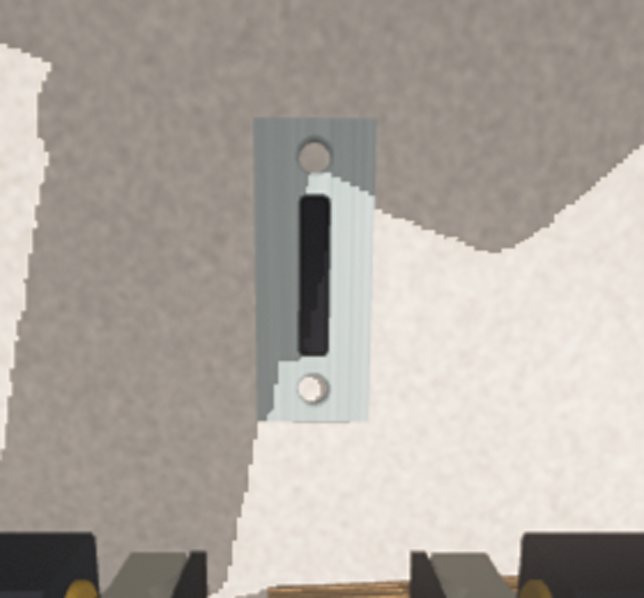

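The crop shows a grey plate with its rib at (314,275) and holes at (315,156) and (313,388). Next I check its size and centre.

```bash
python3 -c "
from h import *
m,a=plate('w26',(315,156),(313.3,388),.01)
o,s=load('w26'); e=p2w(s,np.array([(254,118),(377,119),(368,422),(258,422)])/2.3+[140,0],.01,o)[:,:2]
print(np.linalg.norm(np.roll(e,-1,0)-e,axis=1).round(4),e.mean(0))
go(*m,-.007,a)
"
```

```text
plate centre [ 0.5022 -0.3887] len 0.1066 ang -176.80
[0.0557 0.1392 0.0549 0.1397] [ 0.50282954 -0.38860715]
shift cm 6.94 0.23 20.74 roll 0.003 yaw -176.61 j6 -68.7 clk 55.30 tilt [0. 0.]
```

Emit:
jog_arm --commands '[{"x": 3.5,"y": 0.12,"z": 0,"roll": 0},{"x": 3.5,"y": 0.12,"z": 2,"roll": 0},{"x": 0,"y": 0,"z": 4.5,"roll": 0},{"x": 0,"y": 0,"z": 4.5,"roll": 0},{"x": 0,"y": 0,"z": 3.5,"roll": 0},{"x": 0,"y": 0,"z": 0,"roll": 0},{"x": 0,"y": 0,"z": 0,"roll": 0}]'

```text
clock: 56.0
tool_pos: [0.502, -0.3886, 0.0559]
orientation: [-180.0, -0.1, -176.7]
force: [-0.2, -0.7, 0.5]
opening: 0.0454
```

```bash
python3 -c "
from h import *
go(.5022,-.3887,-.007,-176.8)
"
```

```text
shift cm -0.03 -0.01 6.29 roll 0.002 yaw -176.66 j6 -66.6 clk 56.00 tilt [-1.  -0.3]
```

Emit:
jog_arm --commands '[{"x": 0,"y": 0,"z": 2.5,"roll": 0},{"x": 0,"y": 0,"z": 2.2,"roll": 0},{"x": 0,"y": 0,"z": 1,"roll": 0},{"x": 0,"y": 0,"z": 0.5,"roll": 0},{"x": 0,"y": 0,"z": 0,"roll": 0},{"x": 0,"y": 0,"z": 0,"roll": 0}]'

```text
clock: 56.6
tool_pos: [0.5028, -0.3887, -0.0052]
orientation: [-179.9, 0.1, -176.7]
force: [0.0, 0.8, 0.2]
opening: 0.0451
```

Emit:
jog_arm --commands '[{"x": 0,"y": 0,"z": 0,"roll": 0},{"x": 0,"y": 0,"z": 0,"roll": 0},{"x": 0,"y": 0,"z": 0,"roll": 0},{"x": 0,"y": 0,"z": 0,"roll": 0},{"x": 0,"y": 0,"z": 0,"roll": 0},{"x": 0,"y": 0,"z": 0,"roll": 0}]' --gripper 0.5

```text
clock: 57.2
tool_pos: [0.5019, -0.3883, -0.0065]
orientation: [-180.0, 0.0, -176.7]
force: [-0.2, 0.2, 1.9]
opening: 0.0138
```

Emit:
jog_arm --commands '[{"x": 0,"y": 0,"z": -1,"roll": 0},{"x": 0,"y": 0,"z": -3,"roll": 0},{"x": 0,"y": 0,"z": -4,"roll": 0},{"x": 0,"y": 0,"z": -4.5,"roll": 0},{"x": 0,"y": 0,"z": -3.5,"roll": 0},{"x": 0,"y": 0,"z": 0,"roll": 0}]'

```text
clock: 57.8
tool_pos: [0.5045, -0.3898, 0.16]
orientation: [-179.7, 0.5, -176.7]
force: [0.3, 0.3, -2.7]
opening: 0.0137
```

```bash
python3 -c "
from h import *
go(*C,.155,-102.9)
print(ctrl.get_obs()['opening']); snap('wrist','w27')
"
```

```text
shift cm -9.33 42.79 0.36 roll -1.288 yaw -176.70 j6 -66.6 clk 57.80 tilt [ 8.3 -4.6]
0.013656816009065922
```

View pics/w27.png

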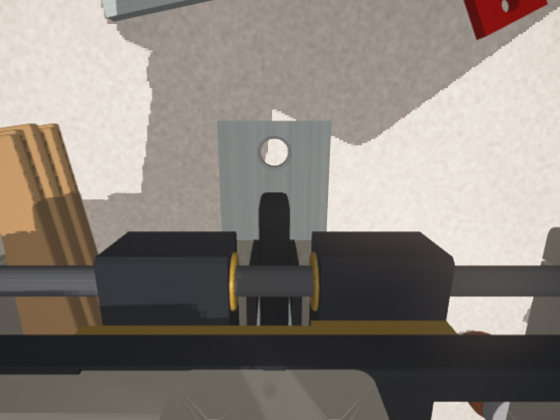

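Emit:
jog_arm --commands '[{"x": -0.9,"y": 4.3,"z": 0,"roll": 0},{"x": -0.9,"y": 4.3,"z": 0,"roll": 0},{"x": -0.9,"y": 4.3,"z": 0,"roll": 0},{"x": -0.9,"y": 4.3,"z": 0,"roll": 0},{"x": -0.9,"y": 4.3,"z": 0,"roll": 0},{"x": -0.9,"y": 4.3,"z": 0,"roll": 0},{"x": -0.9,"y": 4.3,"z": 0,"roll": 0},{"x": -0.9,"y": 4.3,"z": 0,"roll": 0},{"x": -0.9,"y": 4.2,"z": 0,"roll": 0},{"x": -0.9,"y": 4.2,"z": 0,"roll": 0},{"x": 0,"y": 0,"z": 0,"roll": 0}]'

```text
clock: 58.95
tool_pos: [0.5671, 0.0483, 0.1517]
orientation: [180.0, -0.1, -176.5]
force: [-0.2, -1.2, -2.8]
opening: 0.0136
```

Emit:
jog_arm --commands '[{"x": 0,"y": 0,"z": 0,"roll": -0.129},{"x": 0,"y": 0,"z": 0,"roll": -0.129},{"x": 0,"y": 0,"z": 0,"roll": -0.129},{"x": 0,"y": 0,"z": 0,"roll": -0.129},{"x": 0,"y": 0,"z": 0,"roll": -0.129},{"x": 0,"y": 0,"z": 0,"roll": -0.129},{"x": 0,"y": 0,"z": 0,"roll": -0.129},{"x": 0,"y": 0,"z": 0,"roll": -0.129},{"x": 0,"y": 0,"z": 0,"roll": -0.129},{"x": 0,"y": 0,"z": 0,"roll": -0.129},{"x": 0,"y": 0,"z": 0,"roll": 0},{"x": 0,"y": 0,"z": 0,"roll": 0}]'

```text
clock: 60.15
tool_pos: [0.5666, 0.0439, 0.1523]
orientation: [179.9, -0.1, -103.1]
force: [-0.0, -0.2, -2.8]
opening: 0.0141
```

```bash
python3 -c "
from h import *
go(*C,.112,-102.9)
"
```

```text
shift cm -0.03 -0.66 4.03 roll -0.003 yaw -103.07 j6 -37.2 clk 60.15 tilt [-2.  -0.5]
```

Emit:
jog_arm --commands '[{"x": 0,"y": -0.6,"z": 1.8,"roll": 0},{"x": 0,"y": 0,"z": 1.8,"roll": 0},{"x": 0,"y": 0,"z": 0.3,"roll": 0},{"x": 0,"y": 0,"z": 0,"roll": 0},{"x": 0,"y": 0,"z": 0,"roll": 0},{"x": 0,"y": 0,"z": 0,"roll": 0}]'

```text
clock: 60.75
tool_pos: [0.5738, 0.0431, 0.1153]
orientation: [-179.9, 0.0, -102.9]
force: [0.2, 0.4, -3.1]
opening: 0.014
```

```bash
python3 -c "
from h import *
pinlook('w28')"
```

```text
shift cm 0.06 0.07 3.03 roll 0.008 yaw -102.86 j6 -36.6 clk 60.75 tilt [1.4 0.4]
```

View pics/w28.png

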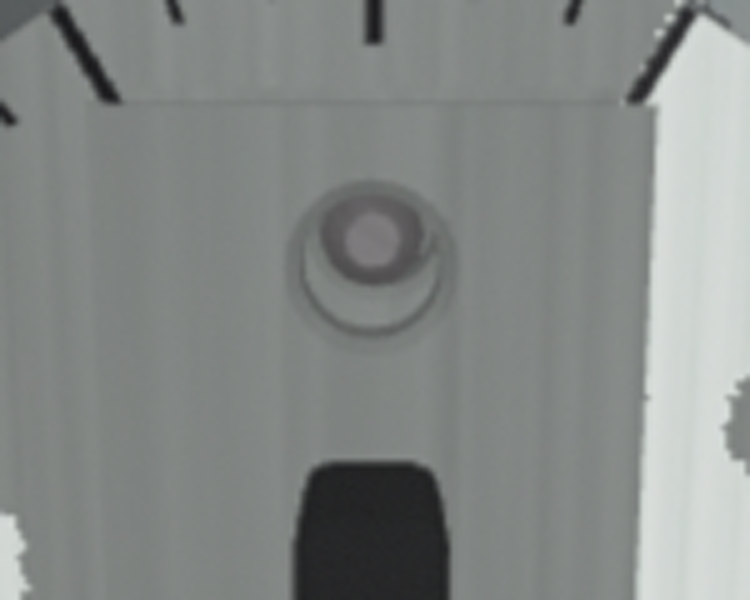

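```bash
python3 -c "
from h import *
pinrel('w28',(373,239),(371,265),.0165)"
```

```text
pin [0.0542 0.0012 0.0013] hole [ 0.0531  0.001  -0.0165] need shift cm [0.111 0.027]
```

Emit:
jog_arm --commands '[{"x": 0.05,"y": 0.04,"z": 0.3,"roll": 0},{"x": 0,"y": 0,"z": 0.3,"roll": 0},{"x": 0,"y": 0,"z": 0.3,"roll": 0},{"x": 0,"y": 0,"z": 0.2,"roll": 0},{"x": 0,"y": 0,"z": 0.2,"roll": 0},{"x": 0,"y": 0,"z": 0,"roll": 0}]'

```text
clock: 61.4
tool_pos: [0.5725, 0.0424, 0.101]
orientation: [180.0, -0.0, -102.8]
force: [-0.3, 0.1, -3.3]
opening: 0.0138
```

Emit:
jog_arm --commands '[{"x": 0,"y": 0,"z": 0.2,"roll": 0},{"x": 0,"y": 0,"z": 0.2,"roll": 0},{"x": 0,"y": 0,"z": 0.2,"roll": 0},{"x": 0,"y": 0,"z": 0.1,"roll": 0},{"x": 0,"y": 0,"z": 0,"roll": 0},{"x": 0,"y": 0,"z": 0,"roll": 0}]'

```text
clock: 62.0
tool_pos: [0.5728, 0.0425, 0.0944]
orientation: [-180.0, -0.0, -102.8]
force: [0.7, 0.4, -3.2]
opening: 0.0138
```

Emit:
jog_arm --commands '[{"x": 0,"y": 0,"z": 0.1,"roll": 0},{"x": 0,"y": 0,"z": 0.05,"roll": 0},{"x": 0,"y": 0,"z": 0,"roll": 0}]'

```text
clock: 62.3
tool_pos: [0.573, 0.0425, 0.0935]
orientation: [-180.0, 0.0, -102.8]
force: [-1.3, -0.2, 2.9]
opening: 0.0138
```

Emit:
jog_arm --commands '[{"x": 0,"y": 0,"z": 0,"roll": 0},{"x": 0,"y": 0,"z": 0,"roll": 0},{"x": 0,"y": 0,"z": 0,"roll": 0}]' --gripper 4.5

```text
clock: 62.6
tool_pos: [0.5729, 0.0425, 0.0929]
orientation: [-180.0, 0.0, -102.8]
force: [0.2, -0.3, -0.3]
opening: 0.0321
```

Emit:
jog_arm --commands '[{"x": 0,"y": 0,"z": -2,"roll": 0},{"x": 0,"y": 0,"z": -4,"roll": 0},{"x": 0,"y": 0,"z": -3,"roll": 0},{"x": 0,"y": 0,"z": -1.5,"roll": 0},{"x": -3.5,"y": 0,"z": 0,"roll": 0},{"x": -4,"y": 0,"z": 0,"roll": 0},{"x": 0,"y": 0,"z": 0,"roll": 0}]'

```text
clock: 63.3
tool_pos: [0.5905, 0.1189, 0.1977]
orientation: [-180.0, 0.0, -102.7]
force: [-0.4, 0.4, -0.0]
opening: 0.0451
```

```bash
python3 -c "
from h import *
look('w29',.1)
o,s=load('w29')
for d in ctrl.regions_of('wrist','cover'):
    print('cover',round(d['confidence'],2),(np.array(d['position'])*[560,420]).round(),[np.round(x,1).tolist() for x in rectw(s,d['mask'],.11,o)])
cv2.imwrite('pics/w29c.png',cv2.resize(s['image'][0:260,100:460,::-1],None,fx=2.2,fy=2.2,interpolation=cv2.INTER_CUBIC))
o,s=snap('scene','s29')
cv2.imwrite('pics/s29c.png',cv2.resize(s['image'][180:300,180:340,::-1],None,fx=4.5,fy=4.5,interpolation=cv2.INTER_CUBIC))
"
```

```text
shift cm 0.00 0.00 0.00 yaw -102.71 j6 -42.7 clk 63.30 tilt [0.9 0.6]
cover 0.72 [273.  98.] [[572.5, 43.8], [140.3, 56.1], 77.2]
cover 0.3 [225. 311.] [[654.6, 209.4], [32.5, 11.4], 61.5]
```

View pics/w29c.png

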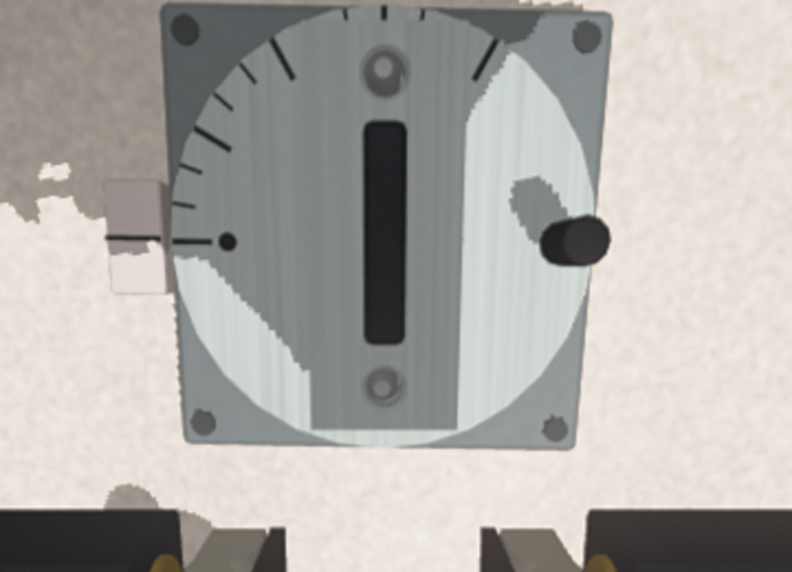

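View pics/s29c.png

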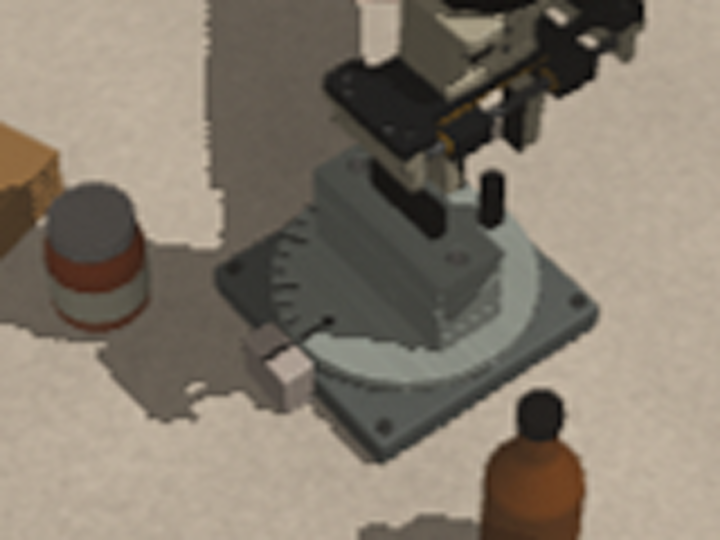

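```bash
python3 -c "
from h import *
o,s=load('w29'); f=lambda l:np.array(l)/2.2+[100,0]
k=p2w(s,f([(588,239)]),.085,o)[0,:2]
v=p2w(s,f([(107,238),(158,238.5),(174,241),(212,242)]),.04,o)[:,:2]
b=p2w(s,f([(185,30),(587,37),(554,428),(203,422)]),.026,o)[:,:2]; c=b.mean(0)
an=lambda d:np.degrees(np.arctan2(d[1],d[0])).round(2)
print('c',c,'knob',k,an(k-C),np.hypot(*(k-C)),'idx',an(v[0]-C),an(v[1]-C),'zero',an(v[2]-C),an(v[3]-C),'lines',an(v[0]-v[1]),an(v[2]-v[3]))
p=p2w(s,f([(383,69),(381,386)]),.114,o)[:,:2]; print('pins',an(p[0]-p[1]),p.mean(0)); print('station',an(b[1]-b[2]),an(b[0]-b[3]))
r=np.radians(167); go(*(C+.08*np.array([np.cos(r),np.sin(r)])),.2,167)
"
```

```text
c [0.57232755 0.04239015] knob [0.49410692 0.0603466 ] 167.39 0.08084256870545263 idx -13.53 -13.61 zero -13.02 -12.78 lines -13.2 -14.11
pins -103.04 [0.57255035 0.04259097]
station -103.9 -103.71
shift cm 7.41 7.96 -0.23 roll 1.574 yaw -102.83 j6 -42.5 clk 63.50 tilt [-0.4 -0.3]
```

Emit:
jog_arm --commands '[{"x": 2.5,"y": 2.6,"z": -0.5,"roll": 0},{"x": 2.5,"y": 2.7,"z": -0.5,"roll": 0},{"x": 2.4,"y": 2.7,"z": 0,"roll": 0},{"x": 0,"y": 0,"z": 0,"roll": 0.143},{"x": 0,"y": 0,"z": 0,"roll": 0.143},{"x": 0,"y": 0,"z": 0,"roll": 0.143},{"x": 0,"y": 0,"z": 0,"roll": 0.143},{"x": 0,"y": 0,"z": 0,"roll": 0.143},{"x": 0,"y": 0,"z": 0,"roll": 0.143},{"x": 0,"y": 0,"z": 0,"roll": 0.143},{"x": 0,"y": 0,"z": 0,"roll": 0.143},{"x": 0,"y": 0,"z": 0,"roll": 0.143}]'

```text
clock: 64.7
tool_pos: [0.4947, 0.0602, 0.208]
orientation: [180.0, 0.0, -177.0]
force: [0.0, -0.9, -0.2]
opening: 0.045
```

Emit:
jog_arm --commands '[{"x": 0,"y": 0,"z": 0,"roll": 0.143},{"x": 0,"y": 0,"z": 0,"roll": 0.143},{"x": 0,"y": 0,"z": 0,"roll": 0},{"x": 0,"y": 0,"z": 0,"roll": 0}]'

```text
clock: 65.1
tool_pos: [0.4948, 0.0606, 0.208]
orientation: [180.0, 0.0, 167.2]
force: [-0.5, -0.6, -0.2]
opening: 0.0453
```

```bash
python3 -c "
from h import *
r=np.radians(167); go(*(C+.08*np.array([np.cos(r),np.sin(r)])),.036,167); knobpos()
"
```

```text
shift cm -0.02 0.01 17.20 roll 0.004 yaw 167.24 j6 -132.4 clk 65.10 tilt [0.2 0.1]
R 0.0802 ang 167.11 yaw 167.24 open 0.0453 [-0.5 -0.6 -0.2] [0.4948 0.0606 0.208 ] 65.1
```

Emit:
jog_arm --commands '[{"x": 0,"y": 0,"z": 4,"roll": 0},{"x": 0,"y": 0,"z": 4,"roll": 0},{"x": 0,"y": 0,"z": 3,"roll": 0},{"x": 0,"y": 0,"z": 2,"roll": 0},{"x": 0,"y": 0,"z": 2,"roll": 0},{"x": 0,"y": 0,"z": 1.5,"roll": 0},{"x": 0,"y": 0,"z": 0.5,"roll": 0},{"x": 0,"y": 0,"z": 0,"roll": 0},{"x": 0,"y": 0,"z": 0,"roll": 0}]'

```text
clock: 66.0
tool_pos: [0.4955, 0.0613, 0.0386]
orientation: [180.0, 0.0, 167.1]
force: [0.2, 0.1, 0.2]
opening: 0.045
```

```bash
python3 -c "
from h import *
knobpos()
"
```

```text
R 0.0798 ang 166.49 yaw 167.11 open 0.0450 [0.2 0.1 0.2] [0.4955 0.0613 0.0386] 66.0
```

Emit:
jog_arm --commands '[{"x": 0,"y": -0.08,"z": 0,"roll": 0},{"x": 0,"y": 0,"z": 0,"roll": 0},{"x": 0,"y": 0,"z": 0,"roll": 0},{"x": 0,"y": 0,"z": 0,"roll": 0},{"x": 0,"y": 0,"z": 0,"roll": 0},{"x": 0,"y": 0,"z": 0,"roll": 0}]' --gripper 1.5

```text
clock: 66.6
tool_pos: [0.495, 0.0607, 0.0382]
orientation: [180.0, 0.0, 167.1]
force: [-1.4, 2.1, 4.0]
opening: 0.0194
```

```bash
python3 -c "
from h import *
knobpos()
"
```

```text
R 0.0800 ang 167.00 yaw 167.06 open 0.0194 [-1.4  2.1  4. ] [0.495  0.0607 0.0382] 66.6
```

Emit:
jog_arm --commands '[{"x": -0.01,"y": -0.4,"z": 0,"roll": -0.05},{"x": -0.03,"y": -0.64,"z": 0,"roll": -0.08},{"x": -0.04,"y": -0.8,"z": 0,"roll": -0.1},{"x": -0.04,"y": -0.8,"z": 0,"roll": -0.1},{"x": -0.04,"y": -0.8,"z": 0,"roll": -0.1},{"x": -0.04,"y": -0.8,"z": 0,"roll": -0.1},{"x": -0.04,"y": -0.8,"z": 0,"roll": -0.1},{"x": -0.04,"y": -0.8,"z": 0,"roll": -0.1},{"x": -0.04,"y": -0.8,"z": 0,"roll": -0.1},{"x": -0.03,"y": -0.64,"z": 0,"roll": -0.08},{"x": 0,"y": 0,"z": 0,"roll": 0},{"x": 0,"y": 0,"z": 0,"roll": 0}]'

```text
clock: 67.8
tool_pos: [0.5117, -0.0081, 0.0382]
orientation: [-179.9, 0.1, -141.0]
force: [1.8, -1.3, 2.9]
opening: 0.0189
```

```bash
python3 -c "
from h import *
knobpos()
"
```

```text
R 0.0796 ang -140.32 yaw -140.95 open 0.0189 [ 1.8 -1.3  2.9] [ 0.5117 -0.0081  0.0382] 67.8
```

Emit:
jog_arm --commands '[{"x": -0.02,"y": -0.5,"z": 0,"roll": -0.062},{"x": -0.01,"y": -0.4,"z": 0,"roll": -0.05},{"x": 0,"y": 0,"z": 0,"roll": 0},{"x": 0,"y": 0,"z": 0,"roll": 0}]'

```text
clock: 68.2
tool_pos: [0.5176, -0.0145, 0.0382]
orientation: [-179.9, 0.1, -134.5]
force: [3.5, -1.6, 4.1]
opening: 0.0193
```

```bash
python3 -c "
from h import *
knobpos()
"
```

```text
R 0.0796 ang -134.07 yaw -134.52 open 0.0193 [ 3.5 -1.6  4.1] [ 0.5176 -0.0145  0.0382] 68.2
```

Emit:
jog_arm --commands '[{"x": 0,"y": 0,"z": 0,"roll": 0},{"x": 0,"y": 0,"z": 0,"roll": 0},{"x": 0,"y": 0,"z": 0,"roll": 0},{"x": 0,"y": 0,"z": 0,"roll": 0},{"x": 0,"y": 0,"z": -2,"roll": 0},{"x": 0,"y": 0,"z": -4,"roll": 0},{"x": 0,"y": 0,"z": -5,"roll": 0},{"x": 0,"y": 0,"z": -5,"roll": 0},{"x": 0,"y": 0,"z": -2,"roll": 0}]' --gripper 5

```text
clock: 69.1
tool_pos: [0.5187, -0.0146, 0.223]
orientation: [-179.8, 0.3, -134.4]
force: [0.3, 0.5, 0.5]
opening: 0.05
```

Emit:
jog_arm --commands '[{"x": -4,"y": 0,"z": 0,"roll": 0},{"x": -4,"y": 0,"z": 0,"roll": 0},{"x": -4,"y": 0,"z": 0,"roll": 0},{"x": -3,"y": 0,"z": 0,"roll": 0},{"x": 0,"y": 0,"z": 0,"roll": 0},{"x": 0,"y": 0,"z": 0,"roll": 0}]'

```text
clock: 69.7
tool_pos: [0.6215, 0.0928, 0.2167]
orientation: [179.9, -0.1, -134.4]
force: [-0.2, -0.2, -0.1]
opening: 0.05
```

```bash
python3 -c "
from h import *
look('w30',.1)
o,s=load('w30')
for d in ctrl.regions_of('wrist','cover'):
    print('cover',round(d['confidence'],2),(np.array(d['position'])*[560,420]).round(),[np.round(x,1).tolist() for x in rectw(s,d['mask'],.11,o)])
cv2.imwrite('pics/w30c.png',cv2.resize(s['image'][0:260,100:460,::-1],None,fx=2.2,fy=2.2,interpolation=cv2.INTER_CUBIC))
"
```

```text
shift cm 0.00 0.00 0.00 yaw -134.38 j6 -70.6 clk 69.70 tilt [-2.1 -0.7]
cover 0.94 [275. 120.] [[572.0, 42.8], [55.7, 139.6], 45.7]
```

View pics/w30c.png

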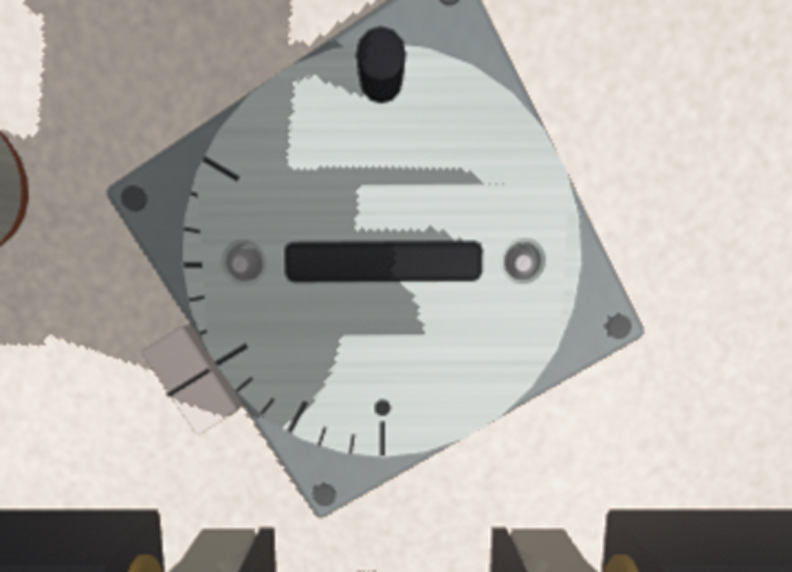

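```bash
python3 -c "
from h import *
o,s=load('w30'); f=lambda l:np.array(l)/2.2+[100,0]
P=p2w(s,f([(168,394),(208,371.5),(217,364.5),(246,346.5),(382,408),(382,452),(381,424)]),.04,o)[:,:2]
an=lambda d:np.degrees(np.arctan2(d[1],d[0])).round(2)
for c in (C,np.array([.5724,.0425])): print([an(p-c) for p in P])
pins=p2w(s,f([(241,263),(523,262)]),.114,o)[:,:2]; print(pins.mean(0),an(pins[1]-pins[0]))
b=p2w(s,f([(134,198),(618,326),(324,494)]),.026,o)[:,:2]; print('st',an(b[2]-b[0]),an(b[1]-b[2]),(b[0]+b[1])/2)
o,s=snap('top','t31')
"
```

```text
[np.float64(-13.65), np.float64(-13.17), np.float64(-13.51), np.float64(-13.54), np.float64(46.34), np.float64(46.18), np.float64(45.9)]
[np.float64(-13.5), np.float64(-12.98), np.float64(-13.31), np.float64(-13.29), np.float64(46.1), np.float64(46.0), np.float64(45.69)]
[0.57226719 0.04302311] 135.86
st 76.28 166.27 [0.57250764 0.04292889]
```

View pics/t31.png

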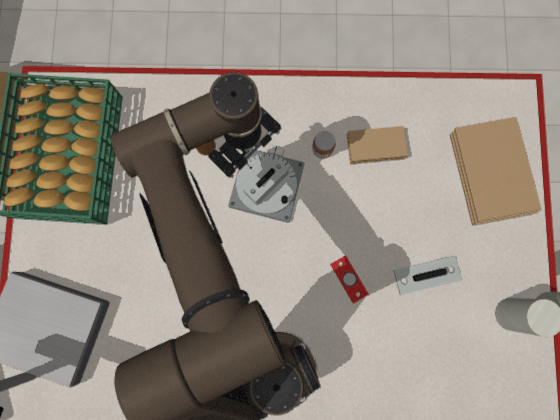

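The scale reads 59.6°. By the zero line it is 46.0° against an index at -13.6°, and the pin line agrees. The cover is centred and level, and no loose mould is left. Handing in.

```bash
python3 -c "
from h import *
print(ctrl.get_obs()['clock'],ctrl.get_obs()['force']); print(ctrl.close_job())
"
```

```text
69.9 [-0.13328385 -0.67550648  0.47163613]
the job is handed in; nothing more can be done
None
```

The turntable is loaded and standing at 60, and I handed the job in at 69.9 s. I turned it by its knob to 0, stacked all four grey mould plates and then the cover on the pins, and turned it to 60.

**Last checks before handing in:**
- **Scale:** it reads about 59.6°, both from the zero line and from the pin line. At loading it stood at 0 to +1°; placing the plates shifted it by about 1°.
- **Stack:** in the wrist picture the cover measures 139.6 x 55.7 mm at its expected height, with its centre within about 1 mm of the axis. I checked the plates by pictures and contact height as they were placed.
- **Robot and surroundings:** the gripper was clear of everything with near-zero force. The jar and bags look unmoved in the last top picture. The bottle is half hidden by the arm there, so I could not measure it. I also left the red plate and the larger cover alone.

**What disagreed:**
- **Fingertips:** they turned out to sit about 23 mm behind the reported TCP. My first grasp closed in the air above a plate, and the first knob grip held only its top. I allowed for this from then on.
- **Hole spacing:** it measured about 107 mm in the pictures instead of 108 mm. I corrected each placement by looking at the front pin through its hole.

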